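# Change the load of an orbital shaker and clamp it

## Robot

A 6-joint arm with a two-finger parallel gripper is mounted at the origin on a cart in front of the work surface, level with it; the furniture and walls round the work are solid. World frame = base frame: x ahead of the robot, y to its left, z up, the work surface at z = 0. Lengths are in m, angles in rad, forces in N, time in s.
With the tool pointing down it reaches from about 0.35 to 0.975 m from the base axis. Payload 4.9 kg.
Tool frame: the origin (TCP) lies on the front face of the gripper's body, between the roots of the fingers; the fingertips stand ctrl.tip_extent ahead of it and the grasp point (between the pads) lies 54 mm ahead of it (ctrl.tip_extent is the distance from the TCP to the fingertips, in m); z points along the fingers, y is the line along which they close (so a half turn about z gives the same grasp; the last joint's range is limited). The gripper opens to 85 mm and grips with 20 to 120 N. Pads are 22 mm wide; open, the fingers measure 114 mm over their backs; the gripper's body (76 mm by 85 mm) begins 54 mm behind the grasp point. The pads swing forward as they close: fully open they stand 13 mm farther back than shut.
Start: joints at [0.995, 0.053, 1.613, -0, 1.476, -0.119], TCP at [0.276, 0.561, 0.304] pointing down, gripper open.
Joint ranges: [-3.01, 3.01], [-1.01, 2.22], [0.06, 2.58], [-1.02, 4.17], [0.09, 2.62], [-3.14, 3.14]. Speed limits (rad/s): [2.57, 2.57, 3.14, 3.14, 3.14, 3.14].

## Interface

Orientations are given as a rotation vector (axis times angle).
In Python, from station import ctrl gives the robot as it stands.
- The arm moves only by the tool apply_moves, never from a script. Its argument "rows" is one flat list of numbers, 6 for each row, row after row: the shift along the tool's x, y, z normalised to -1 to 1, where 1 is 0.6 m, then the turn, a rotation vector about the tool's x, y, z normalised to -1 to 1, where 1 is 90 degrees. A call has 1 to 20 rows; each row is the pose to reach, as a shift and turn from the pose commanded when the call began, along the tool's axes at that moment; what a row does not reach only later rows make up. A row lasts 1/10 s, in which the tool goes at most 50 mm and 8.59 degrees, less where a joint would pass 70% of its speed; a pose out of reach is approached as far as the arm can. A call with a number of a shift or a turn outside -1 to 1 is refused whole. A call with a gripper value outside its range is refused whole. "grip" is the opening, from 0 (shut) to 1 (fully open), set as the call begins (left out, the last holds). The fingers move at their own pace and stop on an object; "grip_force" is the grip in N (left out, the last holds). Time passes only in rows, so rows that repeat a pose let the fingers close. It gives the time, the measured TCP pose, the force, the opening and the grip force at its end, in the units of the state.
- ctrl.get_obs(): the state, without advancing time (a new reading comes with each control period).
- ctrl.get_image(name): name is "side" or "top" or "wrist"; returns (picture, depth): 384x512x3 uint8, blue, green, red; 384x512 float32, m along the optical axis (not along the pixel's ray), 0 where there is no reading.
- ctrl.camera_model(name): a dict with "mtx" (3x3 intrinsics, pixels), "R" (3x3) and "t" (3): a world point X has camera coordinates R X + t; the wrist camera has in their place "tool_from_camera" (4x4, takes a point from camera to tool coordinates, whose origin is the TCP and whose axes are the flange's). Camera axes: x right, y down, z forward; pixel columns grow to the right and rows downward; lengths in m; the calibration is good to about 2 mm. A picture is of the moment at which its call begins: read the wrist's pose just before it. camera_model takes no time and is no camera call.
- ctrl.finish_job(): hands the job in; it is judged then, once.
The state is a dict: "t": time; "q": joint angles; "dq": joint speeds; "effort": joint torques, N m; "tool_pos": TCP position; "tool_rot": TCP orientation; "contact_force": force on the tool from outside, world axes, zero at the start; "wrist_torque": the same for the moment, N m; "opening": finger opening in m; "grip_force": force on a finger pad.
Only numpy, scipy, OpenCV 4.12 (cv2) and the standard library are available. Lean on these libraries where they do the work, as an engineer would, in place of code of your own. Each camera call takes 0.05 s, during which the arm holds its last target. There are 200 camera calls.

## Task

The small green-lidded glass pots on the orbital shaker have finished: loosen the black wing knob of the clamping bar, draw the bar back and stand every pot upright on the white draining mat. Load all the brown bottles grouped just left of the shaker (not the stock ones at the far left end, beyond the blue rack) onto it, each upright on a printed circle of its own, then push the bar up snugly so that they are held between the two bars without play, and tighten the knob firmly. Leave the tip box, the timer and the petri dish where they are.

Things in the scene. Friction and masses are not known exactly. Their poses are not given: they have to be found in the camera images.
- shaker: Orbital shaker, fixed, a white box, 230 x 240 mm; platform top at z = 80 mm. Origin: centre of its underside on the worktop; x from its front (control panel) to its rear, y along the bars, z up. The fixed black rear bar runs along y, 212 mm long; its front face is at x = +75 mm, it stands 17 to 31 mm above the platform; end posts at y = +-114 mm reach 32 mm.
- circle0 (a point): Centre of a white printed circle, 51 mm across, on the platform (z = 80 mm in the shaker's frame), at shaker x = +50.5, y = -87 mm. A bottle centred on it stands 1.5 mm clear of the rear bar. The circles lie in a row, 58 mm apart. The point has the shaker's axes.
- circle1 (a point): The same, at y = -29 mm.
- circle2 (a point): The same, at y = +29 mm.
- circle3 (a point): The same, at y = +87 mm.
- clamp_bar (a joint): Slide of the movable clamping bar, m: the clear gap between the rear bar's face and the moving bar's face is 40 mm plus this value; it grows as the bar is drawn back towards the front (shaker -x). Range 0 to 0.045. With the clamp free the bar moves at about 2 N; with the clamp tight it does not move. The bar is moved by its knob or its saddle.
- bar_face (a point): Middle of the moving bar's face that touches the load, 24 mm above the platform; shaker's axes. The moving bar: black, along y, 206 mm long, 14 mm thick, 17 to 31 mm above the platform, end blocks to 32 mm. An aluminium saddle on its middle rides on a rail and carries the wing knob, 52 mm in front of this face.
- clamp_knob (a joint): Turn of the clamp knob, rad, about the vertical; positive = counter-clockwise seen from above = loosened. At 0 its shoe just touches the rail; below about -0.4 the bar is locked and the further it is turned (clockwise) the firmer; above 0 the bar is free. Range -1.2 to 2.0. Friction 0.1 N m, a little more when tight; it stays where it is left. It starts tight, between -0.75 and -0.55.
- knob_grip (a point): On the knob's axis, at the height to grip its wing: the wing is an upright black bar 40 mm long (along this point's x), 11 mm thick (along its y) and 22 mm high, from 10 mm below to 10 mm above this point. The saddle's top lies 22 mm below this point. This point is 51 mm above the platform; it moves with the bar and the axes turn with the knob.
- drain_mat: White ribbed draining mat, fixed for the run, 150 (its x) x 112 (its y) mm, 5 mm thick. Origin: centre of its underside on the worktop.
- bottle_0: Brown bottle with a black cap, waiting on the worktop left of the shaker; may be absent (3 or 4 are there). 46 mm in diameter, 88 mm high; cap 25 mm in diameter, from 75 to 88 mm above its base: grasp it by the cap. 0.09 kg. Origin: centre of its base; z up.
- bottle_1: Brown bottle with a black cap, waiting on the worktop left of the shaker; may be absent (3 or 4 are there). 46 mm in diameter, 88 mm high; cap 25 mm in diameter, from 75 to 88 mm above its base: grasp it by the cap. 0.09 kg. Origin: centre of its base; z up.
- bottle_2: Brown bottle with a black cap, waiting on the worktop left of the shaker; may be absent (3 or 4 are there). 46 mm in diameter, 88 mm high; cap 25 mm in diameter, from 75 to 88 mm above its base: grasp it by the cap. 0.09 kg. Origin: centre of its base; z up.
- bottle_3: Brown bottle with a black cap, waiting on the worktop left of the shaker; may be absent (3 or 4 are there). 46 mm in diameter, 88 mm high; cap 25 mm in diameter, from 75 to 88 mm above its base: grasp it by the cap. 0.09 kg. Origin: centre of its base; z up.
- pot_0: Squat round glass pot with a green screw lid (closed), standing on the shaker between the bars at the start; may be absent (1 or 2 are there). 40 mm in diameter at the lid (20 to 32 mm above its base), 39 mm below it, 32 mm high, 0.07 kg, about level with the bars' tops: grasp it with a finger on either side along the bars. Origin: centre of its base; z up.
- pot_1: Squat round glass pot with a green screw lid (closed), standing on the shaker between the bars at the start; may be absent (1 or 2 are there). 40 mm in diameter at the lid (20 to 32 mm above its base), 39 mm below it, 32 mm high, 0.07 kg, about level with the bars' tops: grasp it with a finger on either side along the bars. Origin: centre of its base; z up.
- tip_box: Orange and clear box of pipette tips, 66 x 62 x 62 mm, loose, to be left alone. Origin: centre of its underside.
- timer: White bench timer, 58 x 62 x 18 mm, loose, to be left alone. Origin: centre of its underside.
- petri_dish: Clear petri dish, 61 mm across, 14 mm high, loose, to be left alone. Origin: centre of its underside.
There are look-alikes about, which are no part of the job. Leave any yellow look-alike of the bottle_0 alone. Leave any red or yellow look-alike of the bottle_1 alone.

How it is judged:
By the outcome, as a careful person would: the job done as asked, in the order asked, and still so for the second after the job is handed in, with the robot touching nothing.
Of bottle_0, bottle_1, bottle_2, bottle_3 only 3 to 4 are there at a start; the rules pass over those that are not, and their reading is None.
Of pot_0, pot_1 only 1 to 2 are there at a start; the rules pass over those that are not, and their reading is None.
At some moment in a run one of pot_0, pot_1 may be knocked a few centimetres aside while the robot is not near it.
It also fails if it takes over 210 s, if anything falls off the work surface, if the arm or the gripper's body presses on something with over 40 N, if the wrist force passes 120 N, or if a joint passes its speed limit or range.

## Working session

There is one attempt and no reset: what is moved stays moved. The work goes in short steps, Python scripts to look and compute and a tool call to move; the robot and the scene stay as the last step left them, time stands still between calls to the robot, and variables do not carry over. Pictures are saved under pics/ and viewed, at most 14 in all, crops included, and the job is handed in when it is done.

Besides the shell and the picture viewer there is one more tool, called after "Call:" as name(argument=value, ...), one argument or row to a line, values as JSON. apply_moves: Moves the arm, as the interface text tells. Its arguments: {"type":"object","properties":{"rows":{"type":"array","items":{"type":"number"}},"grip":{"type":"number"},"grip_force":{"type":"number"}},"required":["rows"]}

```bash
ls; mkdir -p pics; cat > h.py <<'E'
import numpy as np, cv2
from scipy.spatial.transform import Rotation as Ro
from station import ctrl
def snap(n,f):
    o=ctrl.get_obs(); im,d=ctrl.get_image(n); cv2.imwrite('pics/'+f+'.png',im); np.savez('pics/'+f+'.npz',d=d,p=o['tool_pos'],r=o['tool_rot']); return im,d
def cam(n,f=None):
    m=ctrl.camera_model(n); K=np.array(m['mtx'])
    if n=='wrist':
        z=np.load('pics/'+f+'.npz'); T=np.eye(4); T[:3,:3]=Ro.from_rotvec(z['r']).as_matrix(); T[:3,3]=z['p']
        W=T@np.array(m['tool_from_camera']); return K,W[:3,:3],W[:3,3]
    R=np.array(m['R']); t=np.array(m['t']); return K,R.T,-R.T@t
def ray(c,u,v,z):
    K,R,o=c; d=R@np.linalg.inv(K)@np.array([u,v,1.]); return o+d*(z-o[2])/d[2]
def proj(c,X):
    K,R,o=c; p=K@(R.T@(np.array(X)-o)); return p[:2]/p[2]
E
python3 - <<'E'
from h import *
print(ctrl.get_obs(), ctrl.tip_extent)
for n in('top','side'):
    snap(n,n+'0'); print(n,cam(n))
snap('wrist','w0'); print(ctrl.camera_model('wrist'))
E
```

```text
pics
{'t': 0.0, 'q': array([ 9.94989851e-01,  5.33483461e-02,  1.61428856e+00,  2.52048524e-05,
        1.47600707e+00, -1.19015601e-01]), 'dq': array([-0.00045378,  0.00043077, -0.000281  ,  0.00120405,  0.00109797,
       -0.00017004]), 'effort': array([-3.35508130e-04, -3.93697643e+01, -3.70170343e+01, -1.83739094e-04,
        6.97254945e-03, -1.14392984e-05]), 'tool_pos': array([0.27541261, 0.56051805, 0.3026714 ]), 'tool_rot': array([-7.11143348e-01, -3.05930295e+00,  3.01558921e-03]), 'contact_force': array([ 0.01960906, -0.00399796, -0.35094504]), 'wrist_torque': array([ 0.06354036, -0.01953417,  0.01029807]), 'grip_force': 0.0, 'opening': 0.08566097454830934} 0.0726
top (array([[412.90869049,   0.        , 259.05941581],
       [  0.        , 412.90869049, 198.54976126],
       [  0.        ,   0.        ,   1.        ]]), array([[ 5.09943520e-02, -9.78245312e-01,  2.01086263e-01],
       [-9.98698844e-01, -4.98610920e-02,  1.06999894e-02],
       [-4.40833825e-04, -2.01370257e-01, -9.79515097e-01]]), array([0.30203993, 0.10182992, 1.52430045]))
side (array([[383.37820472,   0.        , 251.25170015],
       [  0.        , 383.37820472, 191.32941762],
       [  0.        ,   0.        ,   1.        ]]), array([[ 0.84665663,  0.35331163, -0.39792392],
       [ 0.53207476, -0.55039222,  0.64340101],
       [ 0.00830683, -0.756465  , -0.65398142]]), array([ 1.05208027, -0.62470727,  0.83155555]))
{'mtx': array([[293.21021924,   0.        , 257.97144123],
       [  0.        , 293.21021924, 188.59248109],
       [  0.        ,   0.        ,   1.        ]]), 'tool_from_camera': array([[-3.72994093e-04, -9.63897147e-01, -2.66274578e-01,
         6.85246781e-02],
       [ 9.99999921e-01, -3.96264340e-04,  3.36645096e-05,
         2.11649781e-04],
       [-1.37964244e-04, -2.66274544e-01,  9.63897219e-01,
        -7.02749152e-02],
       [ 0.00000000e+00,  0.00000000e+00,  0.00000000e+00,
         1.00000000e+00]])}
```

```bash
python3 -c "
import cv2
for n in('top0',): cv2.imwrite('pics/%sb.png'%n,cv2.resize(cv2.imread('pics/%s.png'%n),(800,600),interpolation=cv2.INTER_CUBIC))"
```

```text
(no output)
```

View pics/top0b.png

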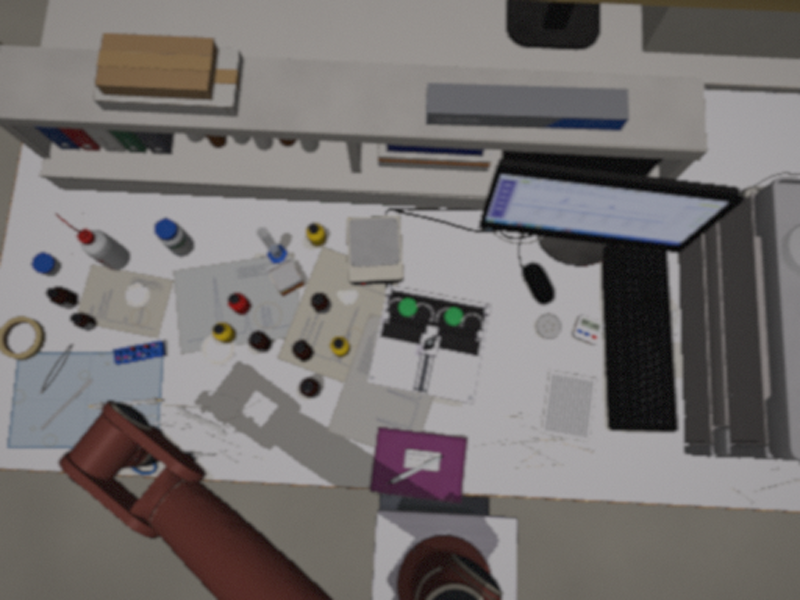

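View pics/side0.png

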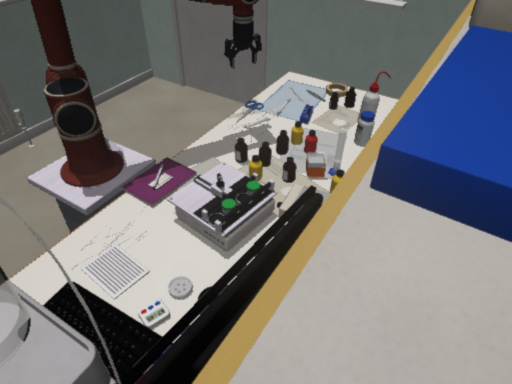

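The top view (800x600 scale) shows two green-lidded pots on the shaker at (408,307) and (453,316), and the knob at about (430,343). There are four brown bottles left of the shaker: (320,302), (260,341), (303,350) and (310,386). The yellow ones at (340,346), (222,332) and (316,233), and the red one at (238,302), are look-alikes. The two dark ones at (62,296) and (83,320) are stock. The ribbed mat is at (570,404).

```bash
python3 - <<'E'
from h import *
c=cam('top'); s=512/800
for n,(u,v),z in [('pot',(408,307),.112),('pot',(453,316),.112),('knob',(430,343),.14),('b',(320,302),.088),('b',(260,341),.088),('b',(303,350),.088),('b',(310,386),.088),('mat',(570,404),.005),('yel',(340,346),.088)]+[('matc',p,.005) for p in((550,370),(597,375),(592,438),(542,432))]+[('shk',p,.08) for p in ((389,281),(491,292),(474,404),(368,385))]:
    print(n,ray(c,u*s,v*s,z).round(3))
im=cv2.imread('pics/top0.png')
a=cv2.resize(im[165:285,120:400],None,fx=2.85,fy=2.85,interpolation=cv2.INTER_CUBIC); cv2.imwrite('pics/crop1.png',a)
E
```

```text
pot [0.6   0.11  0.112]
pot [0.584 0.009 0.112]
knob [0.517 0.059 0.14 ]
b [0.606 0.311 0.088]
b [0.51  0.439 0.088]
b [0.494 0.341 0.088]
b [0.415 0.319 0.088]
mat [ 0.41  -0.278  0.005]
yel [0.508 0.259 0.088]
matc [ 0.488 -0.231  0.005]
matc [ 0.481 -0.342  0.005]
matc [ 0.335 -0.329  0.005]
matc [ 0.343 -0.213  0.005]
shk [0.665 0.157 0.08 ]
shk [ 0.651 -0.078  0.08 ]
shk [ 0.394 -0.047  0.08 ]
shk [0.424 0.191 0.08 ]
```

View pics/crop1.png

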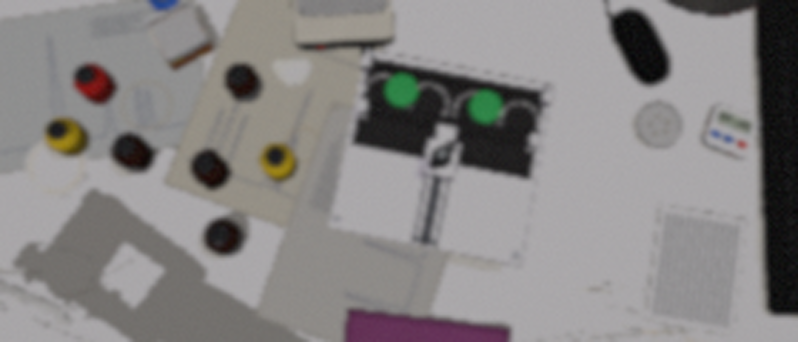

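```bash
cat >> h.py <<'E'
def Rt(yaw): # tool down, tool y along shaker y when shaker yaw=yaw(deg)
    return Ro.from_euler('z',yaw,degrees=True).as_matrix()@np.diag([-1.,1,-1])
def plan(pts,p=None,R=None):
    o=ctrl.get_obs(); p=o['tool_pos'] if p is None else p; R=Ro.from_rotvec(o['tool_rot']).as_matrix() if R is None else R
    for pos,yaw in pts:
        d=R.T@(np.array(pos)-p)/.6; w=Ro.from_matrix(R.T@Rt(yaw)).as_rotvec()/(np.pi/2)
        print(d.round(4),w.round(4),'rows',int(np.ceil(max(np.linalg.norm(d)*.6/.05,np.linalg.norm(w)*90/8.59))))
E
python3 -c "
from h import *
plan([((.50,.06,.36),-8)])"
```

```text
[-0.7038 -0.5839 -0.0943] [-0.001  -0.0003 -0.2019] rows 12
```

Call:
apply_moves(
  rows=[-0.704,-0.584,-0.094,0,0,-0.202,-0.704,-0.584,-0.094,0,0,-0.202,-0.704,-0.584,-0.094,0,0,-0.202,-0.704,-0.584,-0.094,0,0,-0.202,-0.704,-0.584,-0.094,0,0,-0.202,-0.704,-0.584,-0.094,0,0,-0.202,-0.704,-0.584,-0.094,0,0,-0.202,-0.704,-0.584,-0.094,0,0,-0.202,-0.704,-0.584,-0.094,0,0,-0.202,-0.704,-0.584,-0.094,0,0,-0.202,-0.704,-0.584,-0.094,0,0,-0.202,-0.704,-0.584,-0.094,0,0,-0.202,-0.704,-0.584,-0.094,0,0,-0.202,-0.704,-0.584,-0.094,0,0,-0.202],
)

```text
t: 1.55
tool_pos: [0.4998, 0.0608, 0.3598]
tool_rot: [-0.218, -3.133, -0.001]
contact_force: [-0.5, -0.4, 0.4]
opening: 0.0854
grip_force: 0.0
```

```bash
python3 - <<'E'
from h import *
im,d=snap('wrist','w1'); o=ctrl.get_obs(); print(o['t'],o['tool_pos'],o['tool_rot'],o['q'])
cv2.imwrite('pics/w1b.png',cv2.resize(im,(800,600),interpolation=cv2.INTER_CUBIC))
E
```

```text
1.6 [0.49969524 0.06122672 0.35984538] [-2.16339430e-01 -3.13325480e+00 -5.15545097e-04] [-2.61586379e-02 -2.70073556e-01  1.81876876e+00  3.65640898e-04
  1.59376058e+00 -1.45907309e+00]
```

View pics/w1b.png

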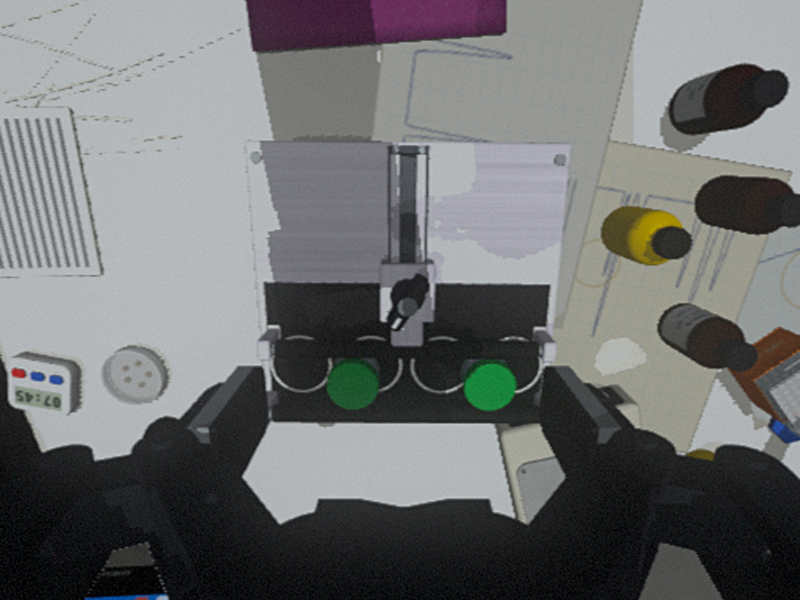

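The wrist view shows the shaker centred: pots at (353,385) and (490,387), the knob wing at about (407,305), both bars, the four circles, and the mat at left.

```bash
cat >> h.py <<'E'
def cloud(n,f,d):
    K,R,o=cam(n,f); v,u=np.mgrid[:384,:512]; P=np.stack([(u-K[0,2])/K[0,0]*d,(v-K[1,2])/K[1,1]*d,d],-1); return P@R.T+o
E
python3 - <<'E'
from h import *
im=cv2.imread('pics/w1.png'); d=np.load('pics/w1.npz')['d']; c=cam('wrist','w1'); P=cloud('wrist','w1',d)
hsv=cv2.cvtColor(im,cv2.COLOR_BGR2HSV)
g=cv2.inRange(hsv,(45,100,40),(80,255,255))
for k in cv2.findContours(g,0,2)[0]:
    if cv2.contourArea(k)>200:
        (u,v),r=cv2.minEnclosingCircle(k); m=np.zeros_like(g); cv2.drawContours(m,[k],-1,1,-1); print('pot',u,v,r,ray(c,u,v,.112).round(4),np.median(P[m>0],0).round(4))
# bars: height histogram in shaker zone
Z=P[...,2]; dark=hsv[...,2]<60
reg=np.zeros_like(g); reg[180:275,165:360]=1
m=(reg>0)&dark&(abs(Z-.111)<.004)
Q=P[m]; print(len(Q)); vv,uu=np.nonzero(m)
for lo,hi in((200,235),(235,275)):
    s=(vv>=lo)&(vv<hi); 
    if s.sum()<20: print('few',lo);continue
    q=Q[s][:,:2].astype(np.float32); r=cv2.minAreaRect(q); print('bar',lo,s.sum(),r,np.median(Q[s],0))
# plate top
m=(abs(Z-.08)<.004); m[:60]=0; r=cv2.minAreaRect(P[m][:,:2].astype(np.float32)); print('plate',r, m.sum())
q=P[m]; print(np.percentile(q,[2,50,98],axis=0))
vis=cv2.resize(im[160:285,160:365],None,fx=3.9,fy=3.9,interpolation=cv2.INTER_CUBIC); vis=cv2.convertScaleAbs(vis,alpha=1.5,beta=20); cv2.imwrite('pics/c2.png',vis)
E
```

```text
pot 312.8116760253906 246.0430145263672 17.30941390991211 [0.5982 0.1136 0.112 ] [0.5984 0.1135 0.112 ]
pot 225.28334045410156 245.0 17.250608444213867 [0.5824 0.0107 0.112 ] [0.5829 0.0109 0.112 ]
3152
bar 200 1667 ((0.5614591240882874, 0.054837826639413834), (0.19805404543876648, 0.029028503224253654), 82.30228424072266) [0.56332143 0.05646276 0.11006633]
bar 235 1481 ((0.5992488861083984, 0.04683496057987213), (0.2122277021408081, 0.04712578281760216), 81.76351928710938) [0.61551995 0.04644598 0.1101364 ]
plate ((0.5223696827888489, 0.14466452598571777), (0.41907763481140137, 0.23236815631389618), 87.16596984863281) 25846
[[ 0.40949155 -0.05254441  0.0768067 ]
 [ 0.49131557  0.06332298  0.07879904]
 [ 0.61784449  0.18568526  0.08279516]]
```

View pics/c2.png

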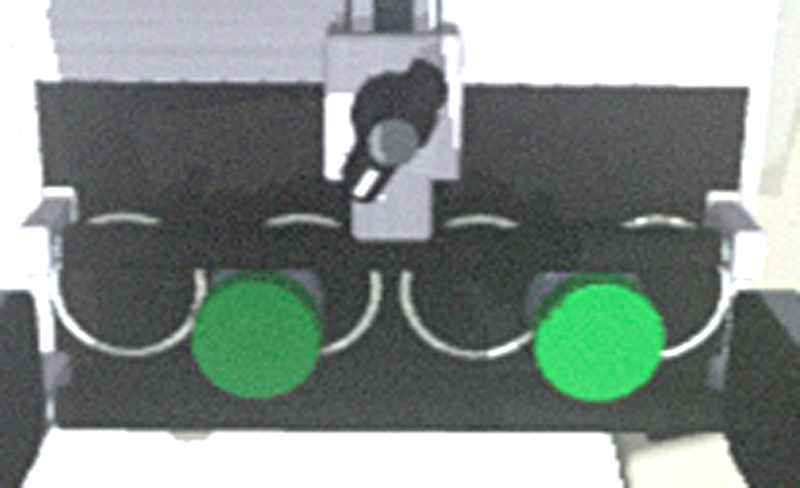

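```bash
python3 - <<'E'
from h import *
im=cv2.imread('pics/w1.png'); g=cv2.cvtColor(im,cv2.COLOR_BGR2GRAY).astype(float); c=cam('wrist','w1')
P=cloud('wrist','w1',np.load('pics/w1.npz')['d'])
def edge(us,v0,v1,z,sgn):
    pts=[]
    for u in us:
        v=v0+np.argmax(sgn*np.diff(g[v0:v1,u])); pts.append(ray(c,u,v+.5,z)[:2])
    pts=np.array(pts); a=np.polyfit(pts[:,1],pts[:,0],1); r=pts[:,0]-np.polyval(a,pts[:,1]); k=abs(r)<.002
    a=np.polyfit(pts[k,1],pts[k,0],1); print('z',z,'yaw',-np.degrees(np.arctan(a[0])),'x at y=.057',np.polyval(a,.057),k.sum())
edge(list(range(173,240))+list(range(282,348)),175,190,.08,-1)
edge(range(178,320),262,278,.111,1)
edge(list(range(190,235))+list(range(280,340)),85,100,.08,1)
# circles: fit bright pts on z=.08
b=(g>110).astype(np.uint8); b[:212]=0;b[252:]=0;b[:,:172]=0;b[:,348:]=0
hsv=cv2.cvtColor(im,cv2.COLOR_BGR2HSV); b[hsv[...,1]>60]=0; b[abs(P[...,2]-.08)>.006]=0
v,u=np.nonzero(b); Q=np.array([ray(c,a,bb,.08)[:2] for a,bb in zip(u,v)])
from scipy.optimize import least_squares
def f(p):
    x,y,th=p; k=np.array([[x-np.sin(th)*s,y+np.cos(th)*s] for s in(-.087,-.029,.029,.087)])
    return np.clip(np.linalg.norm(Q[:,None]-k,axis=2).__sub__(.0250).__abs__().min(1),0,.006)
r=least_squares(f,[.59,.06,-.14],loss='soft_l1',f_scale=.001); print(len(Q),r.x,np.degrees(r.x[2]),np.median(f(r.x)))
for e in [(222,105),(157,100),(0,0)]: pass
# white ends: lateral edges of plate at v~150 
for v in (110,120,130,140):
    row=g[v]; dl=np.diff(row)
    print(v,[ (ray(c,uu+.5,v,.08)[:2].round(4).tolist()) for uu in (155+np.argmax(np.abs(dl[155:172])),355+np.argmax(np.abs(dl[355:372])))])
# saddle edges & rail
for v in (172,178):
    dl=np.abs(np.diff(g[v])); l=238+np.argmax(dl[238:250]); rr=272+np.argmax(dl[272:284]); print('saddle',ray(c,l+.5,v,.109)[:2],ray(c,rr+.5,v,.109)[:2])
v,u=np.nonzero((P[...,2]>.12)&(np.abs(np.mgrid[:384,:512][1]-260)<30)&(np.abs(np.mgrid[:384,:512][0]-192)<25))
q=P[v,u]; print('knob',len(q),np.median(q,0),cv2.minAreaRect(q[:,:2].astype(np.float32)), q[:,2].max())
q=q[q[:,2]>.128]; print(cv2.minAreaRect(q[:,:2].astype(np.float32)))
E
```

```text
z 0.08 yaw -8.416885143394916 x at y=.057 0.5175624004956951 133
z 0.111 yaw -8.275217969353326 x at y=.057 0.6238096184483668 135
z 0.08 yaw -8.33213969571818 x at y=.057 0.41116358222376975 104
223 [ 0.58654379  0.05126653 -0.15007114] -8.59844297489373 0.0006843050048932764
110 [[0.4205, -0.0292], [0.4514, 0.1913]]
120 [[0.4317, -0.0305], [0.4624, 0.1885]]
130 [[0.4408, -0.0481], [0.4742, 0.1903]]
140 [[0.4523, -0.0496], [0.4854, 0.1862]]
saddle [0.49842569 0.04537863] [0.50292983 0.07750383]
saddle [0.50492653 0.04210562] [0.50992486 0.07775162]
knob 564 [0.51598175 0.06082079 0.14049451] ((0.4859715402126312, 0.06978825479745865), (0.025485098361968994, 0.10454931855201721), 75.25886535644531) 0.43015270881800266
((0.48596465587615967, 0.06981092691421509), (0.02539699524641037, 0.10455567389726639), 75.32927703857422)
```

```bash
python3 - <<'E'
from h import *
c=cam('wrist','w1'); P=cloud('wrist','w1',np.load('pics/w1.npz')['d'])
m=(P[...,2]>.133)&(P[...,2]<.15); m[:165]=0; m[225:]=0; m[:,:235]=0; m[:,285:]=0
q=P[m]; e=q[:,:2]-q[:,:2].mean(0); w,V=np.linalg.eigh(np.cov(e.T)); print(len(q),q.mean(0),q[:,2].min(),q[:,2].max(),cv2.minAreaRect(q[:,:2].astype(np.float32)),np.sqrt(w),V[:,1],np.degrees(np.arctan2(V[1,1],V[0,1])))
E
```

```text
422 [0.51767337 0.06130877 0.14052132] 0.1333811889825891 0.14359135541250417 ((0.5187196135520935, 0.061243824660778046), (0.012219522148370743, 0.03952901065349579), 45.708091735839844) [0.00330475 0.01119118] [-0.74022966  0.67235411] 137.7509827762601
```

```bash
python3 - <<'E'
from h import *
plan([((.518,.0614,.235),-43),((.518,.0614,.187),-43)])
E
```

```text
[-0.0304  0.0044  0.208 ] [-0.     -0.0006  0.39  ] rows 5
[-0.0304  0.0044  0.288 ] [-0.     -0.0006  0.39  ] rows 5
```

Call:
apply_moves(
  rows=[-0.0304,0.0044,0.208,0,0,0.39,-0.0304,0.0044,0.208,0,0,0.39,-0.0304,0.0044,0.208,0,0,0.39,-0.0304,0.0044,0.208,0,0,0.39,-0.0304,0.0044,0.208,0,0,0.39,-0.0304,0.0044,0.208,0,0,0.39,-0.0304,0.0044,0.25,0,0,0.39,-0.0304,0.0044,0.27,0,0,0.39,-0.0304,0.0044,0.288,0,0,0.39,-0.0304,0.0044,0.288,0,0,0.39,-0.0304,0.0044,0.288,0,0,0.39],
  grip=0.45,
)

```text
t: 2.7
tool_pos: [0.5188, 0.0602, 0.1878]
tool_rot: [1.153, 2.922, 0.0]
contact_force: [0.0, 0.6, 0.7]
opening: 0.0386
grip_force: 0.0
```

Call:
apply_moves(
  rows=[0,0,0,0,0,0,0,0,0,0,0,0,0,0,0,0,0,0,0,0,0,0,0,0,0,0,0,0,0,0,0,0,0,0,0,0,0,0,0,0,0,0],
  grip=0,
  grip_force=60,
)

```text
t: 3.4
tool_pos: [0.5197, 0.0607, 0.1887]
tool_rot: [1.152, 2.92, 0.004]
contact_force: [3.7, 4.2, 2.1]
opening: 0.0097
grip_force: 61.4
```

Call:
apply_moves(
  rows=[0,0,0,0,0,-0.09,0,0,0,0,0,-0.18,0,0,0,0,0,-0.27,0,0,0,0,0,-0.36,0,0,0,0,0,-0.45,0,0,0,0,0,-0.54,0,0,0,0,0,-0.63,0,0,0,0,0,-0.7,0,0,0,0,0,-0.7,0,0,0,0,0,-0.7],
)

```text
t: 4.4
tool_pos: [0.5195, 0.0605, 0.1887]
tool_rot: [-0.539, 3.092, 0.001]
contact_force: [2.2, 3.7, 4.6]
opening: 0.0099
grip_force: 61.8
```

```bash
python3 - <<'E'
from h import *
o=ctrl.get_obs(); print(o['tool_pos'],o['tool_rot'],o['wrist_torque'],o['q'])
R=Ro.from_rotvec(o['tool_rot']).as_matrix(); print('yaw',np.degrees(np.arctan2(-R[1,0],-R[0,0])))
ex=np.array([.9893,-.1461,0]); print(R.T@(-ex*.043)/.6)
E
```

```text
[0.51946347 0.06054822 0.18869546] [-5.39328574e-01  3.09217365e+00  6.63395921e-04] [ 0.61774814 -0.46761376  0.11128974] [-2.67062266e-02 -9.28413893e-02  1.95518706e+00  9.99397019e-04
  1.27664788e+00 -1.94315151e+00]
yaw 19.787700332540677
[ 0.06316856  0.03385439 -0.00017675]
```

Call:
apply_moves(
  rows=[0.01,0.0055,0,0,0,0,0.02,0.011,0,0,0,0,0.03,0.0165,0,0,0,0,0.04,0.022,0,0,0,0,0.05,0.027,0,0,0,0,0.063,0.034,0,0,0,0,0.063,0.034,0,0,0,0,0.063,0.034,0,0,0,0,0.063,0.034,0,0,0,0],
)

```text
t: 5.3
tool_pos: [0.4764, 0.0669, 0.1886]
tool_rot: [-0.541, 3.093, 0.001]
contact_force: [0.2, 4.2, 6.7]
opening: 0.0095
grip_force: 62.1
```

Call:
apply_moves(
  rows=[0,0,0,0,0,0,0,0,0,0,0,0,0,0,0,0,0,0,0,0,-0.05,0,0,0,0,0,-0.12,0,0,0,0,0,-0.15,0,0,0,0,0,-0.15,0,0,0],
  grip=0.5,
)

```text
t: 6.0
tool_pos: [0.4774, 0.0662, 0.2809]
tool_rot: [-0.541, 3.089, -0.003]
contact_force: [0.1, -0.1, 0.4]
opening: 0.0422
grip_force: 0.0
```

```bash
python3 - <<'E'
from h import *
plan([((.5,.06,.34),-8.4)])
E
```

```text
[-0.0324 -0.0228 -0.0983] [-0.0008  0.0037  0.3142] rows 4
```

Call:
apply_moves(
  rows=[-0.0324,-0.0228,-0.0983,0,0,0.314,-0.0324,-0.0228,-0.0983,0,0,0.314,-0.0324,-0.0228,-0.0983,0,0,0.314,-0.0324,-0.0228,-0.0983,0,0,0.314,-0.0324,-0.0228,-0.0983,0,0,0.314,-0.0324,-0.0228,-0.0983,0,0,0.314],
  grip=0.75,
)

```text
t: 6.6
tool_pos: [0.4986, 0.0601, 0.3346]
tool_rot: [-0.227, -3.13, 0.001]
contact_force: [0.1, 0.3, -0.1]
opening: 0.0643
grip_force: 0.0
```

```bash
cat >> h.py <<'E'
def pots(n,f,z):
    im=cv2.imread('pics/'+f+'.png'); c=cam(n,f); P=cloud(n,f,np.load('pics/'+f+'.npz')['d'])
    g=cv2.inRange(cv2.cvtColor(im,cv2.COLOR_BGR2HSV),(45,100,40),(80,255,255))
    for k in cv2.findContours(g,0,2)[0]:
        if cv2.contourArea(k)>100:
            (u,v),r=cv2.minEnclosingCircle(k); m=np.zeros_like(g); cv2.drawContours(m,[k],-1,1,-1); q=P[m>0]; print('pot',int(u),int(v),ray(c,u,v,z)[:2].round(4),np.median(q,0).round(4))
E
python3 - <<'E'
from h import *
im,d=snap('wrist','w2'); pots('wrist','w2',.112); P=cloud('wrist','w2',d)
im0=im; cv2.imwrite('pics/w2b.png',cv2.resize(im,(800,600),interpolation=cv2.INTER_CUBIC))
# mat by depth
m=(P[...,2]>.002)&(P[...,2]<.02)&(P[...,1]<-.15)&(P[...,0]<.52)&(P[...,0]>.3); q=P[m]; print(len(q),q.min(0),q.max(0),ctrl.get_obs()['tool_pos'])
E
```

```text
pot 317 257 [0.598  0.1121] [0.5956 0.1055 0.112 ]
pot 224 256 [0.582  0.0109] [0.5828 0.011  0.1119]
5043 [ 0.30031435 -0.30441061  0.00200109] [ 0.51994986 -0.15044824  0.00810084] [0.49864622 0.06020099 0.33495514]
```

View pics/w2b.png

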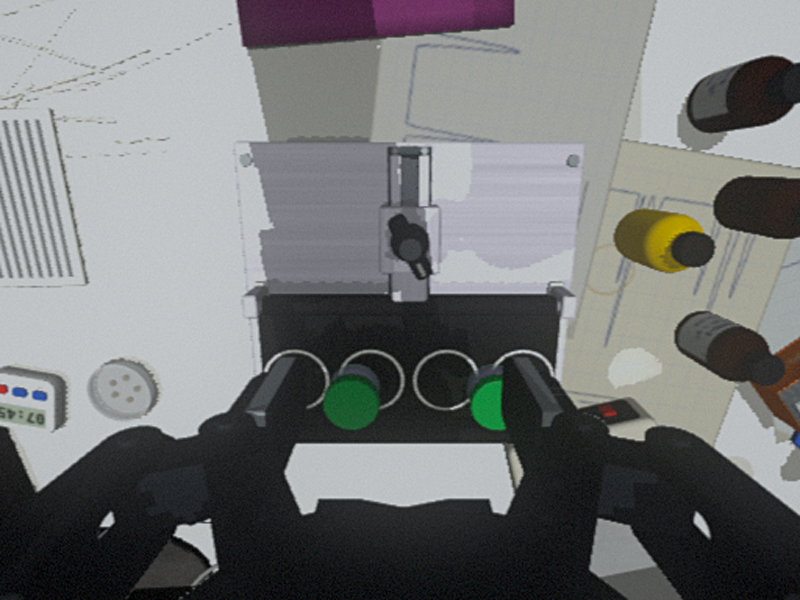

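```bash
python3 - <<'E'
from h import *
c=cam('wrist','w1')
for u,v in((70,107),(103,275)): print(ray(c,u*.64,v*.64,.005))
A=(.598,.1132);B=(.5823,.0109)
plan([((*A,.2),-8.4),((*A,.156),-8.4),((*A,.26),-8.4)])
E
```

```text
[ 0.34142904 -0.2069985   0.005     ]
[ 0.48924427 -0.22502033  0.005     ]
[-0.1516  0.1115  0.2245] [-0.0003 -0.0016  0.001 ] rows 4
[-0.1518  0.1115  0.2978] [-0.0003 -0.0016  0.001 ] rows 5
[-0.1514  0.1114  0.1245] [-0.0003 -0.0016  0.001 ] rows 3
```

Call:
apply_moves(
  rows=[-0.1516,0.1115,0.2245,0,0,0,-0.1516,0.1115,0.2245,0,0,0,-0.1516,0.1115,0.2245,0,0,0,-0.1516,0.1115,0.2245,0,0,0,-0.1516,0.1115,0.2245,0,0,0,-0.1516,0.1115,0.2245,0,0,0,-0.1516,0.1115,0.26,0,0,0,-0.1516,0.1115,0.285,0,0,0,-0.1516,0.1115,0.2978,0,0,0,-0.1516,0.1115,0.2978,0,0,0,-0.1516,0.1115,0.2978,0,0,0],
  grip=0.63,
)

```text
t: 7.75
tool_pos: [0.5989, 0.1131, 0.1586]
tool_rot: [0.229, 3.132, 0.0]
contact_force: [0.3, 0.6, 0.6]
opening: 0.0537
grip_force: 0.0
```

Call:
apply_moves(
  rows=[0,0,0,0,0,0,0,0,0,0,0,0,0,0,0,0,0,0,0,0,0,0,0,0,0,0,0,0,0,0,0,0,0,0,0,0],
  grip=0.3,
  grip_force=30,
)

```text
t: 8.35
tool_pos: [0.5995, 0.1133, 0.1592]
tool_rot: [0.229, 3.131, 0.0]
contact_force: [-1.6, -0.1, 5.4]
opening: 0.0387
grip_force: 30.5
```

```bash
python3 - <<'E'
from h import *
x,y,_=ctrl.get_obs()['tool_pos']
plan([((x,y,.27),-8.4),((.446,-.279,.27),-8.4),((.446,-.279,.084),-8.4)])
E
```

```text
[-0.0003  0.     -0.1847] [0.0002 0.0011 0.0006] rows 3
[ 0.1578 -0.684  -0.1851] [0.0002 0.0011 0.0006] rows 9
[ 0.1583 -0.684   0.1249] [0.0002 0.0011 0.0006] rows 9
```

Call:
apply_moves(
  rows=[0,0,-0.06,0,0,0,0,0,-0.12,0,0,0,0,0,-0.185,0,0,0,0,0,-0.185,0,0,0,0.158,-0.684,-0.185,0,0,0,0.158,-0.684,-0.185,0,0,0,0.158,-0.684,-0.185,0,0,0,0.158,-0.684,-0.185,0,0,0,0.158,-0.684,-0.185,0,0,0,0.158,-0.684,-0.185,0,0,0,0.158,-0.684,-0.185,0,0,0,0.158,-0.684,-0.185,0,0,0,0.158,-0.684,-0.185,0,0,0,0.158,-0.684,-0.185,0,0,0,0.158,-0.684,-0.185,0,0,0,0.158,-0.684,-0.1,0,0,0,0.158,-0.684,-0.02,0,0,0,0.158,-0.684,0.06,0,0,0,0.158,-0.684,0.1,0,0,0,0.158,-0.684,0.115,0,0,0],
)

```text
t: 10.35
tool_pos: [0.4439, -0.2758, 0.0846]
tool_rot: [-0.225, -3.128, -0.007]
contact_force: [-0.7, 0.2, -0.1]
opening: 0.0385
grip_force: 30.6
```

Call:
apply_moves(
  rows=[0,0,0.007,0,0,0,0,0,0.007,0,0,0,0,0,0.007,0,0,0],
)

```text
t: 10.65
tool_pos: [0.4467, -0.2793, 0.0862]
tool_rot: [0.227, 3.131, -0.003]
contact_force: [-0.0, -0.8, -0.4]
opening: 0.0382
grip_force: 30.6
```

Call:
apply_moves(
  rows=[0,0,0.003,0,0,0,0,0,0.003,0,0,0],
)

```text
t: 10.85
tool_pos: [0.4465, -0.2796, 0.0842]
tool_rot: [0.228, 3.13, -0.002]
contact_force: [1.8, 1.3, 2.3]
opening: 0.0389
grip_force: 30.8
```

Call:
apply_moves(
  rows=[0,0,0,0,0,0,0,0,0,0,0,0,0,0,0,0,0,0,0,0,-0.04,0,0,0,0,0,-0.1,0,0,0,0,0,-0.18,0,0,0,0,0,-0.26,0,0,0,0,0,-0.3,0,0,0],
  grip=0.63,
)

```text
t: 11.65
tool_pos: [0.4464, -0.28, 0.268]
tool_rot: [0.229, 3.128, -0.007]
contact_force: [1.5, 0.7, 0.9]
opening: 0.0538
grip_force: 0.0
```

```bash
python3 - <<'E'
from h import *
snap('top','t1'); c=cam('top'); pots('top','t1',.112); print(ray(c,0,0,0)[:0]); pots('top','t1',.037)
plan([((.583,.011,.27),-8.4),((.583,.011,.159),-8.4)])
E
```

```text
pot 290 202 [0.5851 0.0082] [0.5872 0.0092 0.1104]
[]
pot 290 202 [0.6001 0.0032] [0.5872 0.0092 0.1104]
[-1.529e-01  5.140e-01  4.000e-04] [-0.004   0.0065  0.0005] rows 7
[-0.1511  0.5151  0.1854] [-0.004   0.0065  0.0005] rows 7
```

Call:
apply_moves(
  rows=[-0.152,0.514,0,0,0,0,-0.152,0.514,0,0,0,0,-0.152,0.514,0,0,0,0,-0.152,0.514,0,0,0,0,-0.152,0.514,0,0,0,0,-0.152,0.514,0,0,0,0,-0.152,0.514,0,0,0,0,-0.152,0.514,0,0,0,0,-0.152,0.514,0,0,0,0,-0.152,0.5145,0.07,0,0,0,-0.152,0.5145,0.13,0,0,0,-0.152,0.5145,0.17,0,0,0,-0.152,0.5145,0.186,0,0,0,-0.152,0.5145,0.186,0,0,0,-0.152,0.5145,0.186,0,0,0],
)

```text
t: 13.2
tool_pos: [0.5807, 0.012, 0.152]
tool_rot: [0.231, 3.132, -0.0]
contact_force: [-0.5, 0.1, 0.1]
opening: 0.0538
grip_force: 0.0
```

Call:
apply_moves(
  rows=[0,0,0,0,0,0,0,0,0,0,0,0,0,0,0,0,0,0,0,0,0,0,0,0,0,0,0,0,0,0,0,0,0,0,0,0],
  grip=0.3,
)

```text
t: 13.8
tool_pos: [0.5811, 0.0126, 0.1523]
tool_rot: [0.229, 3.132, -0.002]
contact_force: [-1.3, -3.9, 5.0]
opening: 0.0385
grip_force: 30.4
```

```bash
python3 - <<'E'
from h import *
plan([((.374,-.271,.27),-8.4),((.374,-.271,.0855),-8.4)])
E
```

```text
[ 0.2724 -0.518  -0.1959] [-0.0008  0.0011  0.0005] rows 8
[ 0.273  -0.5176  0.1116] [-0.0008  0.0011  0.0005] rows 8
```

Call:
apply_moves(
  rows=[0,0,-0.06,0,0,0,0,0,-0.12,0,0,0,0,0,-0.185,0,0,0,0,0,-0.195,0,0,0,0.273,-0.518,-0.195,0,0,0,0.273,-0.518,-0.195,0,0,0,0.273,-0.518,-0.195,0,0,0,0.273,-0.518,-0.195,0,0,0,0.273,-0.518,-0.195,0,0,0,0.273,-0.518,-0.195,0,0,0,0.273,-0.518,-0.195,0,0,0,0.273,-0.518,-0.195,0,0,0,0.273,-0.518,-0.195,0,0,0,0.273,-0.518,-0.195,0,0,0,0.273,-0.518,-0.12,0,0,0,0.273,-0.518,-0.04,0,0,0,0.273,-0.518,0.04,0,0,0,0.273,-0.518,0.09,0,0,0,0.273,-0.518,0.116,0,0,0,0.273,-0.518,0.116,0,0,0],
)

```text
t: 15.8
tool_pos: [0.3731, -0.2678, 0.079]
tool_rot: [-0.224, -3.13, -0.006]
contact_force: [-1.1, 0.6, 0.1]
opening: 0.0389
grip_force: 31.4
```

Call:
apply_moves(
  rows=[0,0,0.005,0,0,0,0,0,0.005,0,0,0,0,0,0.005,0,0,0],
)

```text
t: 16.1
tool_pos: [0.374, -0.2708, 0.0797]
tool_rot: [0.228, 3.132, -0.002]
contact_force: [-0.1, -0.3, -0.5]
opening: 0.0388
grip_force: 31.5
```

Call:
apply_moves(
  rows=[0,0,0.0035,0,0,0,0,0,0.0035,0,0,0],
)

```text
t: 16.3
tool_pos: [0.3733, -0.2707, 0.0768]
tool_rot: [0.229, 3.133, -0.001]
contact_force: [-0.5, -0.7, -1.0]
opening: 0.0385
grip_force: 31.5
```

Call:
apply_moves(
  rows=[0,0,0,0,0,0,0,0,0,0,0,0,0,0,0,0,0,0,0,0,-0.04,0,0,0,0,0,-0.1,0,0,0,0,0,-0.18,0,0,0,0,0,-0.26,0,0,0,0,0,-0.34,0,0,0,0,0,-0.42,0,0,0,0,0,-0.42,0,0,0],
  grip=0.63,
)

```text
t: 17.3
tool_pos: [0.3751, -0.2724, 0.3376]
tool_rot: [0.228, 3.122, -0.016]
contact_force: [-0.2, -0.5, 0.5]
opening: 0.0538
grip_force: 0.0
```

```bash
python3 - <<'E'
from h import *
im,d=snap('wrist','w3'); pots('wrist','w3',.037); cv2.imwrite('pics/w3b.png',im)
plan([((.47,.28,.33),-8.4)])
E
```

```text
pot 262 211 [ 0.4453 -0.2793] [ 0.4456 -0.279   0.037 ]
pot 261 161 [ 0.3769 -0.2707] [ 0.3769 -0.2709  0.0371]
[-2.410e-02  9.329e-01  9.000e-04] [-0.0036  0.0047  0.0005] rows 12
```

View pics/w3b.png

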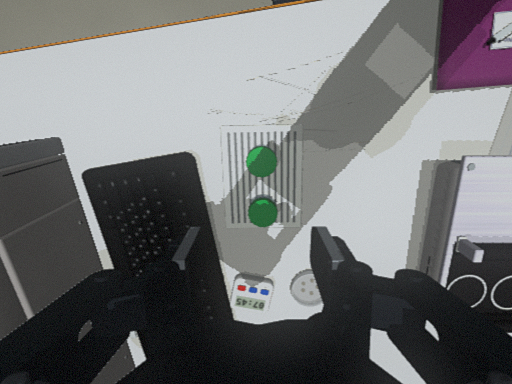

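Both pots stand on the mat at (262,211) and (261,161), with their lids 37 mm up, so they're upright. Next, a closer look at the bottles.

Call:
apply_moves(
  rows=[-0.02,0.98,-0.03,0,0,0,-0.02,0.98,-0.03,0,0,0,-0.02,0.98,-0.03,0,0,0,-0.02,0.98,-0.03,0,0,0,-0.02,0.98,-0.03,0,0,0,-0.02,0.98,-0.03,0,0,0,-0.02,0.98,-0.03,0,0,0,-0.02,0.98,-0.03,0,0,0,-0.02,0.98,-0.03,0,0,0,-0.02,0.98,-0.03,0,0,0,-0.02,0.98,-0.03,0,0,0,-0.02,0.98,-0.03,0,0,0,-0.02,0.98,-0.03,0,0,0,-0.02,0.98,-0.03,0,0,0,-0.02,0.98,-0.03,0,0,0,-0.02,0.98,-0.03,0,0,0],
  grip=1,
)

```text
t: 18.95
tool_pos: [0.4705, 0.3083, 0.3461]
tool_rot: [-0.231, -3.133, 0.001]
contact_force: [-0.6, 0.5, 0.1]
opening: 0.0854
grip_force: 0.0
```

```bash
python3 - <<'E'
from h import *
im,d=snap('wrist','w4'); P=cloud('wrist','w4',d); c=cam('wrist','w4'); print(c[2])
hsv=cv2.cvtColor(im,cv2.COLOR_BGR2HSV)
m=((abs(P[...,2]-.088)<.004)&(hsv[...,2]<90)).astype(np.uint8)
n,l,st,ce=cv2.connectedComponentsWithStats(m)
for i in range(1,n):
    if st[i,4]>60:
        q=P[l==i]; (x,y),r=cv2.minEnclosingCircle(q[:,:2].astype(np.float32)); print(st[i,4],ce[i].astype(int),'mean',q.mean(0).round(4),'circ',round(x,4),round(y,4),round(r,4))
cv2.imwrite('pics/w4b.png',cv2.resize(im,(800,600),interpolation=cv2.INTER_CUBIC))
E
```

```text
[0.40290533 0.31885939 0.41636013]
407 [268 116] mean [0.414  0.3287 0.0883] circ 0.414 0.3288 0.0124
293 [ 59 179] mean [0.4484 0.0815 0.0879] circ 0.4573 0.075 0.0426
344 [299 189] mean [0.5008 0.3527 0.0881] circ 0.5011 0.3532 0.0127
355 [387 189] mean [0.5161 0.4543 0.088 ] circ 0.5167 0.4551 0.0127
371 [460 192] mean [0.5325 0.5384 0.0879] circ 0.5327 0.5396 0.0129
315 [227 210] mean [0.5134 0.2663 0.0881] circ 0.514 0.2663 0.0124
64 [ 70 231] mean [0.5126 0.0727 0.0875] circ 0.5116 0.0728 0.0099
313 [437 250] mean [0.6039 0.5123 0.0879] circ 0.6052 0.5129 0.0128
275 [283 277] mean [0.6133 0.3207 0.0878] circ 0.6143 0.3204 0.0124
```

View pics/w4b.png

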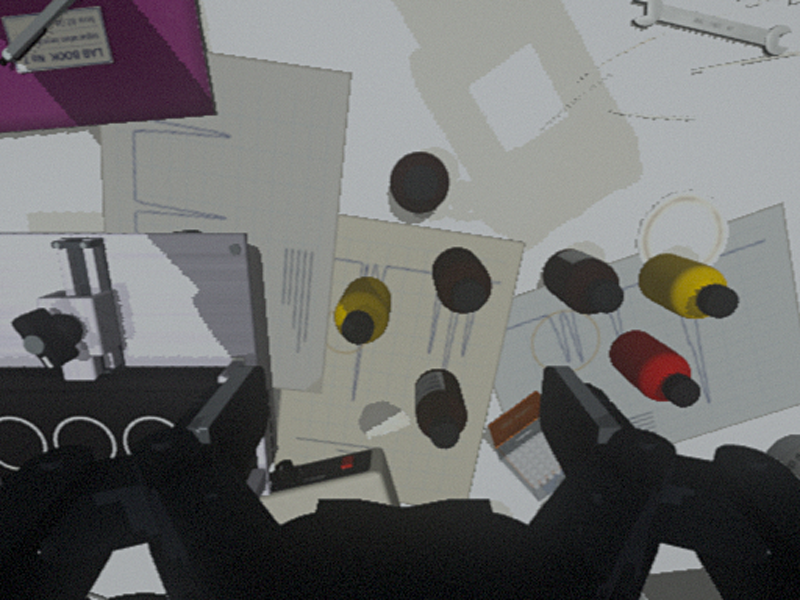

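Brown bottles at (420,183), (462,280), (590,285) and (440,415). The yellow ones at (360,320) and (695,290) and the red one at (665,370) are look-alikes and stay. The view confirms four brown bottles grouped left of the shaker.

```bash
python3 - <<'E'
from h import *
im=cv2.imread('pics/w2.png'); g=cv2.cvtColor(im,cv2.COLOR_BGR2GRAY).astype(float); c=cam('wrist','w2'); P=cloud('wrist','w2',np.load('pics/w2.npz')['d'])
b=(g>110).astype(np.uint8); b[:222]=0;b[268:]=0;b[:,:175]=0;b[:,348:]=0
hsv=cv2.cvtColor(im,cv2.COLOR_BGR2HSV); b[hsv[...,1]>60]=0; b[abs(P[...,2]-.08)>.006]=0
v,u=np.nonzero(b); Q=np.array([ray(c,a,bb,.08)[:2] for a,bb in zip(u,v)])
from scipy.optimize import least_squares
def f(p):
    x,y,th=p; k=np.array([[x-np.sin(th)*s,y+np.cos(th)*s] for s in(-.087,-.029,.029,.087)])
    return np.clip(abs(np.linalg.norm(Q[:,None]-k,axis=2)-.025).min(1),0,.006)
r=least_squares(f,[.585,.052,-.146],loss='soft_l1',f_scale=.001); print(len(Q),r.x,np.degrees(r.x[2]),np.median(f(r.x)))
plan([((.414,.3288,.25),-8.4),((.414,.3288,.14),-8.4)])
E
```

```text
436 [ 0.58765647  0.05109493 -0.14662703] -8.401109871924957 0.0006419259436873121
[0.0982 0.02   0.1605] [-0.0001 -0.0001 -0.0006] rows 3
[0.0982 0.02   0.3439] [-0.0001 -0.0001 -0.0006] rows 5
```

Call:
apply_moves(
  rows=[0.0982,0.02,0.16,0,0,0,0.0982,0.02,0.16,0,0,0,0.0982,0.02,0.16,0,0,0,0.0982,0.02,0.23,0,0,0,0.0982,0.02,0.29,0,0,0,0.0982,0.02,0.33,0,0,0,0.0982,0.02,0.344,0,0,0,0.0982,0.02,0.344,0,0,0,0.0982,0.02,0.344,0,0,0],
  grip=0.55,
)

```text
t: 19.9
tool_pos: [0.4154, 0.3303, 0.1422]
tool_rot: [0.229, 3.13, 0.003]
contact_force: [-0.5, 0.4, 0.5]
opening: 0.0468
grip_force: 0.0
```

Call:
apply_moves(
  rows=[0,0,0,0,0,0,0,0,0,0,0,0,0,0,0,0,0,0,0,0,0,0,0,0,0,0,0,0,0,0,0,0,0,0,0,0],
  grip=0.1,
  grip_force=35,
)

```text
t: 20.5
tool_pos: [0.4153, 0.3303, 0.1425]
tool_rot: [0.228, 3.13, 0.002]
contact_force: [-0.1, -2.2, 6.2]
opening: 0.0278
grip_force: 31.6
```

```bash
cat >> h.py <<'E'
CI=[(.5721,-.0346),(.5806,.0228),(.5890,.0802),(.5975,.1376)]
def carry(i,dz=.08):
    o=ctrl.get_obs(); p=o['tool_pos']; print(p,o['opening'],o['contact_force'])
    x,y=CI[i]; plan([((p[0],p[1],p[2]+.2),-8.4),((x,y,p[2]+.2),-8.4),((x,y,p[2]+dz+.003),-8.4)])
E
python3 -c "
from h import *
carry(0)"
```

```text
[0.41525489 0.33033826 0.14246889] 0.027816828454548484 [-0.09133166 -2.19992182  6.24034277]
[-0.0011  0.0005 -0.3333] [0.001  0.002  0.0006] rows 4
[-0.348  -0.5633 -0.3331] [0.001  0.002  0.0006] rows 9
[-0.3473 -0.5636 -0.1381] [0.001  0.002  0.0006] rows 9
```

Call:
apply_moves(
  rows=[0,0,0,0,0,0,0,0,0,0,0,0,0,0,-0.011,0,0,0,0,0,-0.011,0,0,0],
  grip=0.5,
)

```text
t: 20.9
tool_pos: [0.4144, 0.3302, 0.1477]
tool_rot: [0.229, 3.132, 0.002]
contact_force: [-0.3, 0.4, 0.2]
opening: 0.0426
grip_force: 0.0
```

Call:
apply_moves(
  rows=[0,0,0,0,0,0,0,0,0,0,0,0,0,0,0,0,0,0,0,0,0,0,0,0,0,0,0,0,0,0,0,0,0,0,0,0],
  grip=0.1,
  grip_force=35,
)

```text
t: 21.5
tool_pos: [0.4141, 0.33, 0.147]
tool_rot: [0.229, 3.133, 0.0]
contact_force: [-0.9, -0.7, 4.2]
opening: 0.0234
grip_force: 32.5
```

```bash
python3 -c "
from h import *
carry(0)"
```

```text
[0.4141199  0.32995652 0.14696914] 0.02343797920532681 [-0.89014802 -0.73690163  4.21664245]
[-1.000e-04  1.000e-04 -3.333e-01] [0.0001 0.0002 0.0005] rows 4
[-0.3489 -0.5628 -0.3333] [0.0001 0.0002 0.0005] rows 9
[-0.3488 -0.5629 -0.1383] [0.0001 0.0002 0.0005] rows 9
```

Call:
apply_moves(
  rows=[0,0,-0.06,0,0,0,0,0,-0.14,0,0,0,0,0,-0.22,0,0,0,0,0,-0.3,0,0,0,0,0,-0.333,0,0,0,-0.349,-0.563,-0.333,0,0,0,-0.349,-0.563,-0.333,0,0,0,-0.349,-0.563,-0.333,0,0,0,-0.349,-0.563,-0.333,0,0,0,-0.349,-0.563,-0.333,0,0,0,-0.349,-0.563,-0.333,0,0,0,-0.349,-0.563,-0.333,0,0,0,-0.349,-0.563,-0.333,0,0,0,-0.349,-0.563,-0.333,0,0,0,-0.349,-0.563,-0.333,0,0,0,-0.349,-0.563,-0.333,0,0,0,-0.349,-0.563,-0.333,0,0,0,-0.349,-0.563,-0.26,0,0,0,-0.349,-0.563,-0.22,0,0,0,-0.349,-0.563,-0.22,0,0,0],
  grip_force=50,
)

```text
t: 23.5
tool_pos: [0.5697, -0.0331, 0.2738]
tool_rot: [-0.225, -3.125, -0.002]
contact_force: [0.0, 0.5, -2.4]
opening: 0.0229
grip_force: 46.5
```

```bash
cat >> h.py <<'E'
def fix(i,z):
    o=ctrl.get_obs(); p=o['tool_pos']; print(p,o['opening'],o['contact_force'],o['t'])
    plan([((*CI[i],z+.01),-8.4),((*CI[i],z),-8.4)])
E
python3 -c "
from h import *
fix(0,.228)"
```

```text
[ 0.56965976 -0.03308743  0.27378582] 0.0228759805651404 [ 0.03976315  0.46589723 -2.44034297] 23.5
[-0.0049 -0.0019  0.0596] [ 0.0003 -0.0056  0.0018] rows 1
[-0.0051 -0.0019  0.0763] [ 0.0003 -0.0056  0.0018] rows 1
```

Call:
apply_moves(
  rows=[0,0,0.03,0,0,0,0,0,0.055,0,0,0,0,0,0.055,0,0,0,0,0,0.055,0,0,0],
)

```text
t: 23.9
tool_pos: [0.5722, -0.0345, 0.2464]
tool_rot: [0.228, 3.133, -0.0]
contact_force: [0.2, 1.0, -0.8]
opening: 0.0228
grip_force: 46.5
```

```bash
python3 -c "
from h import *
fix(0,.228)"
```

```text
[ 0.57224648 -0.03449798  0.24636732] 0.022779995740244478 [ 0.16189757  1.0425253  -0.80269941] 23.9
[ 0.0002 -0.0002  0.0139] [-0.      0.0003  0.0008] rows 1
[ 0.0002 -0.0002  0.0306] [-0.      0.0003  0.0008] rows 1
```

Call:
apply_moves(
  rows=[0,0,0.015,0,0,0,0,0,0.031,0,0,0,0,0,0.031,0,0,0,0,0,0.031,0,0,0],
)

```text
t: 24.3
tool_pos: [0.572, -0.0348, 0.2268]
tool_rot: [-0.229, -3.133, -0.0]
contact_force: [-0.0, -0.2, -0.4]
opening: 0.023
grip_force: 52.6
```

Call:
apply_moves(
  rows=[0,0,0.002,0,0,0,0,0,0.002,0,0,0],
)

```text
t: 24.5
tool_pos: [0.5724, -0.0348, 0.2268]
tool_rot: [0.229, 3.132, -0.0]
contact_force: [-0.9, 0.2, 4.2]
opening: 0.023
grip_force: 53.4
```

Call:
apply_moves(
  rows=[0,0,0,0,0,0,0,0,0,0,0,0,0,0,0,0,0,0,0,0,-0.04,0,0,0,0,0,-0.12,0,0,0,0,0,-0.18,0,0,0,0,0,-0.18,0,0,0],
  grip=0.5,
)

```text
t: 25.2
tool_pos: [0.5743, -0.0351, 0.3414]
tool_rot: [0.228, 3.121, -0.002]
contact_force: [0.4, 0.1, 0.0]
opening: 0.0428
grip_force: 0.0
```

```bash
python3 -c "
from h import *
print(ctrl.get_obs()['tool_pos'])
plan([((.501,.3529,.335),-8.4),((.501,.3529,.146),-8.4)])"
```

```text
[ 0.57425499 -0.0351121   0.34138081]
[0.2148 0.6221 0.0077] [-0.0003  0.0077  0.0006] rows 8
[0.2186 0.6223 0.3227] [-0.0003  0.0077  0.0006] rows 9
```

Call:
apply_moves(
  rows=[0.2116,0.6216,0,0,0,0,0.2116,0.6216,0,0,0,0,0.2116,0.6216,0,0,0,0,0.2116,0.6216,0,0,0,0,0.2116,0.6216,0,0,0,0,0.2116,0.6216,0,0,0,0,0.2116,0.6216,0,0,0,0,0.2116,0.6216,0,0,0,0,0.2116,0.6216,0,0,0,0,0.2116,0.6216,0,0,0,0,0.2116,0.6216,0.08,0,0,0,0.2116,0.6216,0.16,0,0,0,0.2116,0.6216,0.22,0,0,0,0.2116,0.6216,0.22,0,0,0,0.2116,0.6216,0.22,0,0,0],
)

```text
t: 26.7
tool_pos: [0.501, 0.3516, 0.2019]
tool_rot: [-0.231, -3.132, 0.001]
contact_force: [-0.0, -0.3, 0.5]
opening: 0.0429
grip_force: 0.0
```

```bash
python3 -c "
from h import *
print(ctrl.get_obs()['tool_pos'])
plan([((.501,.3529,.147),-8.4)])"
```

```text
[0.50097825 0.35163106 0.20189856]
[0.0002 0.0022 0.0915] [-0.0005 -0.0005 -0.0005] rows 2
```

Call:
apply_moves(
  rows=[0,0.001,0.05,0,0,0,0,0.001,0.08,0,0,0,0,0.001,0.091,0,0,0,0,0.001,0.091,0,0,0,0,0.001,0.091,0,0,0],
)

```text
t: 27.2
tool_pos: [0.5021, 0.3538, 0.15]
tool_rot: [0.229, 3.13, 0.003]
contact_force: [-0.2, 0.0, 0.5]
opening: 0.0428
grip_force: 0.0
```

Call:
apply_moves(
  rows=[0,0,0,0,0,0,0,0,0,0,0,0,0,0,0,0,0,0,0,0,0,0,0,0,0,0,0,0,0,0,0,0,0,0,0,0],
  grip=0.1,
)

```text
t: 27.8
tool_pos: [0.5018, 0.3538, 0.1496]
tool_rot: [0.228, 3.13, 0.003]
contact_force: [-1.3, -0.5, 6.5]
opening: 0.0225
grip_force: 48.6
```

```bash
python3 -c "
from h import *
carry(1)"
```

```text
[0.50180405 0.35383794 0.14963851] 0.022484105452889508 [-1.26776447 -0.53120524  6.47540506]
[-0.0009  0.0006 -0.3333] [0.0012 0.0018 0.0006] rows 4
[-0.211  -0.5262 -0.3337] [0.0012 0.0018 0.0006] rows 8
[-0.2104 -0.5266 -0.1387] [0.0012 0.0018 0.0006] rows 8
```

Call:
apply_moves(
  rows=[0,0,-0.06,0,0,0,0,0,-0.14,0,0,0,0,0,-0.22,0,0,0,0,0,-0.3,0,0,0,0,0,-0.333,0,0,0,-0.211,-0.526,-0.333,0,0,0,-0.211,-0.526,-0.333,0,0,0,-0.211,-0.526,-0.333,0,0,0,-0.211,-0.526,-0.333,0,0,0,-0.211,-0.526,-0.333,0,0,0,-0.211,-0.526,-0.333,0,0,0,-0.211,-0.526,-0.333,0,0,0,-0.211,-0.526,-0.333,0,0,0,-0.211,-0.526,-0.333,0,0,0,-0.211,-0.526,-0.333,0,0,0,-0.211,-0.526,-0.28,0,0,0,-0.211,-0.526,-0.22,0,0,0,-0.211,-0.526,-0.2,0,0,0,-0.211,-0.526,-0.2,0,0,0,-0.211,-0.526,-0.2,0,0,0],
)

```text
t: 29.8
tool_pos: [0.5806, 0.0233, 0.2687]
tool_rot: [0.227, 3.132, 0.0]
contact_force: [1.1, -0.6, -0.8]
opening: 0.0221
grip_force: 49.2
```

```bash
python3 -c "
from h import *
fix(1,.230)"
```

```text
[0.58063102 0.02331275 0.26869519] 0.022117855775706824 [ 1.05025214 -0.63693884 -0.78422703] 29.8
[ 0.     -0.0009  0.0478] [0.0001 0.0011 0.0012] rows 1
[ 0.     -0.0009  0.0645] [0.0001 0.0011 0.0012] rows 1
```

Call:
apply_moves(
  rows=[0,-0.001,0.03,0,0,0,0,-0.001,0.055,0,0,0,0,-0.001,0.065,0,0,0,0,-0.001,0.065,0,0,0,0,-0.001,0.065,0,0,0],
)

```text
t: 30.3
tool_pos: [0.5807, 0.022, 0.2297]
tool_rot: [0.229, 3.131, -0.0]
contact_force: [0.0, -0.0, 2.4]
opening: 0.0227
grip_force: 49.5
```

Call:
apply_moves(
  rows=[0,0,0.001,0,0,0,0,0,0.001,0,0,0],
)

```text
t: 30.5
tool_pos: [0.5809, 0.022, 0.2297]
tool_rot: [0.229, 3.13, -0.0]
contact_force: [-0.8, -0.1, 6.3]
opening: 0.0223
grip_force: 49.9
```

Call:
apply_moves(
  rows=[0,0,0,0,0,0,0,0,0,0,0,0,0,0,0,0,0,0,0,0,-0.04,0,0,0,0,0,-0.12,0,0,0,0,0,-0.18,0,0,0,0,0,-0.18,0,0,0],
  grip=0.5,
)

```text
t: 31.2
tool_pos: [0.5822, 0.0219, 0.3431]
tool_rot: [0.228, 3.122, -0.0]
contact_force: [1.1, 0.2, -0.1]
opening: 0.0426
grip_force: 0.0
```

```bash
python3 -c "
from h import *
plan([((.516,.454,.335),-8.4),((.516,.454,.2),-8.4)],p=np.array([.5806,.0227,.337]),R=Rt(-8.4))"
```

```text
[0.2115 0.6954 0.0033] [0. 0. 0.] rows 9
[0.2115 0.6954 0.2283] [0. 0. 0.] rows 10
```

Call:
apply_moves(
  rows=[0.2115,0.6954,0,0,0,0,0.2115,0.6954,0,0,0,0,0.2115,0.6954,0,0,0,0,0.2115,0.6954,0,0,0,0,0.2115,0.6954,0,0,0,0,0.2115,0.6954,0,0,0,0,0.2115,0.6954,0,0,0,0,0.2115,0.6954,0,0,0,0,0.2115,0.6954,0,0,0,0,0.2115,0.6954,0,0,0,0,0.2115,0.6954,0,0,0,0,0.2115,0.6954,0.08,0,0,0,0.2115,0.6954,0.16,0,0,0,0.2115,0.6954,0.225,0,0,0,0.2115,0.6954,0.225,0,0,0,0.2115,0.6954,0.225,0,0,0,0.2115,0.6954,0.225,0,0,0],
)

```text
t: 32.9
tool_pos: [0.5168, 0.4536, 0.2045]
tool_rot: [0.23, 3.129, 0.005]
contact_force: [1.0, 0.0, 0.2]
opening: 0.0427
grip_force: 0.0
```

```bash
python3 -c "
from h import *
print(ctrl.get_obs()['tool_pos'])
plan([((.5163,.4545,.147),-8.4)])"
```

```text
[0.51680058 0.45358429 0.20452162]
[0.0014 0.001  0.0959] [ 0.0024  0.0026 -0.0001] rows 2
```

Call:
apply_moves(
  rows=[0.001,0.001,0.05,0,0,0,0.001,0.001,0.08,0,0,0,0.001,0.001,0.095,0,0,0,0.001,0.001,0.095,0,0,0,0.001,0.001,0.095,0,0,0],
)

```text
t: 33.4
tool_pos: [0.515, 0.4543, 0.1446]
tool_rot: [0.229, 3.132, 0.001]
contact_force: [-0.2, -0.1, 0.6]
opening: 0.0425
grip_force: 0.0
```

Call:
apply_moves(
  rows=[0,0,0,0,0,0,0,0,0,0,0,0,0,0,0,0,0,0,0,0,0,0,0,0,0,0,0,0,0,0,0,0,0,0,0,0],
  grip=0.1,
)

```text
t: 34.0
tool_pos: [0.5154, 0.4547, 0.1454]
tool_rot: [0.229, 3.131, 0.004]
contact_force: [0.2, 1.3, 6.5]
opening: 0.0236
grip_force: 44.7
```

```bash
python3 -c "
from h import *
carry(2)"
```

```text
[0.51539965 0.45474858 0.14543021] 0.023602491445334432 [0.21392909 1.31322287 6.47299226]
[-0.0007  0.0008 -0.3333] [0.0016 0.0014 0.0006] rows 4
[-0.2127 -0.599  -0.3344] [0.0016 0.0014 0.0006] rows 9
[-0.2123 -0.5995 -0.1394] [0.0016 0.0014 0.0006] rows 8
```

Call:
apply_moves(
  rows=[0,0,-0.06,0,0,0,0,0,-0.14,0,0,0,0,0,-0.22,0,0,0,0,0,-0.3,0,0,0,0,0,-0.333,0,0,0,-0.212,-0.599,-0.333,0,0,0,-0.212,-0.599,-0.333,0,0,0,-0.212,-0.599,-0.333,0,0,0,-0.212,-0.599,-0.333,0,0,0,-0.212,-0.599,-0.333,0,0,0,-0.212,-0.599,-0.333,0,0,0,-0.212,-0.599,-0.333,0,0,0,-0.212,-0.599,-0.333,0,0,0,-0.212,-0.599,-0.333,0,0,0,-0.212,-0.599,-0.333,0,0,0,-0.212,-0.599,-0.333,0,0,0,-0.212,-0.599,-0.28,0,0,0,-0.212,-0.599,-0.22,0,0,0,-0.212,-0.599,-0.2,0,0,0,-0.212,-0.599,-0.2,0,0,0],
)

```text
t: 36.0
tool_pos: [0.5868, 0.0809, 0.2607]
tool_rot: [-0.226, -3.128, 0.001]
contact_force: [-0.5, 0.3, -0.3]
opening: 0.0232
grip_force: 46.4
```

Call:
apply_moves(
  rows=[0,0,0,0,0,0,0,0,0,0,0,0],
)

```text
t: 36.2
tool_pos: [0.5893, 0.0803, 0.2663]
tool_rot: [0.228, 3.129, 0.001]
contact_force: [-0.2, -0.3, -0.6]
opening: 0.0237
grip_force: 46.4
```

```bash
python3 -c "
from h import *
fix(2,.226)"
```

```text
[0.58929597 0.08027165 0.26631202] 0.023662851626477334 [-0.23871799 -0.29079488 -0.60701761] 36.2
[ 0.0007 -0.0002  0.0505] [0.0004 0.0025 0.0009] rows 1
[ 0.0007 -0.0002  0.0672] [0.0004 0.0025 0.0009] rows 1
```

Call:
apply_moves(
  rows=[0.0005,0,0.03,0,0,0,0.0005,0,0.055,0,0,0,0.0005,0,0.066,0,0,0,0.0005,0,0.066,0,0,0,0.0005,0,0.066,0,0,0],
)

```text
t: 36.7
tool_pos: [0.5887, 0.08, 0.2257]
tool_rot: [0.229, 3.131, 0.0]
contact_force: [0.3, -0.4, 4.5]
opening: 0.0237
grip_force: 47.7
```

Call:
apply_moves(
  rows=[0,0,0.0015,0,0,0,0,0,0.0015,0,0,0],
)

```text
t: 36.9
tool_pos: [0.589, 0.08, 0.2257]
tool_rot: [0.229, 3.13, 0.001]
contact_force: [-2.0, 0.1, 7.3]
opening: 0.0235
grip_force: 48.3
```

Call:
apply_moves(
  rows=[0,0,0,0,0,0,0,0,0,0,0,0,0,0,0,0,0,0,0,0,-0.04,0,0,0,0,0,-0.12,0,0,0,0,0,-0.18,0,0,0,0,0,-0.18,0,0,0],
  grip=0.5,
)

```text
t: 37.6
tool_pos: [0.5901, 0.08, 0.3385]
tool_rot: [0.228, 3.122, 0.001]
contact_force: [0.9, 0.0, 1.4]
opening: 0.0428
grip_force: 0.0
```

```bash
python3 -c "
from h import *
plan([((.6138,.3205,.335),-8.4),((.6138,.3205,.2),-8.4)],p=np.array([.5890,.0802,.334]),R=Rt(-8.4))"
```

```text
[ 0.0176  0.4022 -0.0017] [0. 0. 0.] rows 5
[0.0176 0.4022 0.2233] [0. 0. 0.] rows 6
```

Call:
apply_moves(
  rows=[0.0176,0.402,0,0,0,0,0.0176,0.402,0,0,0,0,0.0176,0.402,0,0,0,0,0.0176,0.402,0,0,0,0,0.0176,0.402,0,0,0,0,0.0176,0.402,0,0,0,0,0.0176,0.402,0,0,0,0,0.0176,0.402,0.08,0,0,0,0.0176,0.402,0.16,0,0,0,0.0176,0.402,0.22,0,0,0,0.0176,0.402,0.22,0,0,0,0.0176,0.402,0.22,0,0,0,0.0176,0.402,0.22,0,0,0],
)

```text
t: 38.9
tool_pos: [0.6142, 0.32, 0.2029]
tool_rot: [0.23, 3.128, 0.003]
contact_force: [-0.1, -0.4, -0.3]
opening: 0.0427
grip_force: 0.0
```

```bash
python3 -c "
from h import *
print(ctrl.get_obs()['tool_pos'])
plan([((.6138,.3205,.147),-8.4)])"
```

```text
[0.61418034 0.32004458 0.20286303]
[0.0012 0.0004 0.0931] [ 0.0016  0.0029 -0.    ] rows 2
```

Call:
apply_moves(
  rows=[0.001,0.0005,0.05,0,0,0,0.001,0.0005,0.08,0,0,0,0.001,0.0005,0.091,0,0,0,0.001,0.0005,0.091,0,0,0,0.001,0.0005,0.091,0,0,0],
)

```text
t: 39.4
tool_pos: [0.6126, 0.3207, 0.1458]
tool_rot: [0.229, 3.132, 0.001]
contact_force: [-0.3, 0.5, -0.8]
opening: 0.043
grip_force: 0.0
```

Call:
apply_moves(
  rows=[0,0,0,0,0,0,0,0,0,0,0,0,0,0,0,0,0,0,0,0,0,0,0,0,0,0,0,0,0,0,0,0,0,0,0,0],
  grip=0.1,
)

```text
t: 40.0
tool_pos: [0.6128, 0.3209, 0.1463]
tool_rot: [0.228, 3.131, 0.002]
contact_force: [-0.3, 0.0, 5.9]
opening: 0.0237
grip_force: 46.3
```

```bash
python3 -c "
from h import *
carry(3)"
```

```text
[0.61280156 0.32090327 0.14632936] 0.02370979022701304 [-0.32096462  0.04504731  5.89919123]
[-0.0008  0.0004 -0.3333] [0.0008 0.0015 0.0006] rows 4
[-0.0199 -0.3055 -0.3337] [0.0008 0.0015 0.0006] rows 6
[-0.0194 -0.3058 -0.1387] [0.0008 0.0015 0.0006] rows 5
```

Call:
apply_moves(
  rows=[0,0,-0.06,0,0,0,0,0,-0.14,0,0,0,0,0,-0.22,0,0,0,0,0,-0.3,0,0,0,0,0,-0.333,0,0,0,-0.0185,-0.3055,-0.333,0,0,0,-0.0185,-0.3055,-0.333,0,0,0,-0.0185,-0.3055,-0.333,0,0,0,-0.0185,-0.3055,-0.333,0,0,0,-0.0185,-0.3055,-0.333,0,0,0,-0.0185,-0.3055,-0.333,0,0,0,-0.0185,-0.3055,-0.333,0,0,0,-0.0185,-0.3055,-0.333,0,0,0,-0.0185,-0.3055,-0.28,0,0,0,-0.0185,-0.3055,-0.22,0,0,0,-0.0185,-0.3055,-0.2,0,0,0,-0.0185,-0.3055,-0.2,0,0,0,-0.0185,-0.3055,-0.2,0,0,0,-0.0185,-0.3055,-0.2,0,0,0],
)

```text
t: 41.9
tool_pos: [0.5975, 0.1379, 0.2673]
tool_rot: [0.228, 3.129, 0.001]
contact_force: [0.2, -0.1, -0.3]
opening: 0.0234
grip_force: 45.8
```

```bash
python3 -c "
from h import *
fix(3,.227)"
```

```text
[0.5974587  0.13790106 0.26727876] 0.023378826010245404 [ 0.21430006 -0.05067435 -0.27161831] 41.9
[ 0.0001 -0.0005  0.0505] [0.0006 0.0025 0.0008] rows 1
[ 0.0001 -0.0006  0.0671] [0.0006 0.0025 0.0008] rows 1
```

Lower it with a 0.8 mm forward bias, release, then raise and look.

Call:
apply_moves(
  rows=[0.0013,-0.0005,0.03,0,0,0,0.0013,-0.0005,0.055,0,0,0,0.0013,-0.0005,0.066,0,0,0,0.0013,-0.0005,0.066,0,0,0,0.0013,-0.0005,0.0675,0,0,0,0.0013,-0.0005,0.0675,0,0,0],
)

```text
t: 42.5
tool_pos: [0.6062, 0.138, 0.2553]
tool_rot: [0.226, 3.095, 0.006]
contact_force: [-19.9, -4.3, 76.5]
opening: 0.0236
grip_force: 74.2
```

Call:
apply_moves(
  rows=[0,0,0,0,0,0,0,0,0,0,0,0,0,0,0,0,0,0,0,0,-0.04,0,0,0,0,0,-0.12,0,0,0,0,0,-0.18,0,0,0,0,0,-0.22,0,0,0,0.15,-0.145,-0.22,0,0,0,0.15,-0.145,-0.22,0,0,0,0.15,-0.145,-0.22,0,0,0,0.15,-0.145,-0.22,0,0,0,0.15,-0.145,-0.22,0,0,0,0.15,-0.145,-0.22,0,0,0],
  grip=0.5,
)

```text
t: 43.8
tool_pos: [0.4943, 0.0647, 0.3554]
tool_rot: [-0.228, -3.132, -0.0]
contact_force: [0.4, 0.0, 0.4]
opening: 0.0425
grip_force: 0.0
```

```bash
cat >> h.py <<'E'
def caps(f,zc=.168,v0=0):
    im=cv2.imread('pics/'+f+'.png'); P=cloud('wrist',f,np.load('pics/'+f+'.npz')['d'])
    m=((abs(P[...,2]-zc)<.004)).astype(np.uint8); n,l,st,ce=cv2.connectedComponentsWithStats(m)
    C=np.array([.5855,.0514])-.0505*np.array([.9893,-.1461])
    for i in range(1,n):
        if st[i,4]>60:
            q=P[l==i]; (x,y),r=cv2.minEnclosingCircle(q[:,:2].astype(np.float32)); e=np.array([x,y])-C
            print(ce[i].astype(int),round(x,4),round(y,4),round(r,4),'shaker mm',(1000*np.array([e@[.9893,-.1461],e@[.1461,.9893]])).round(1))
E
python3 - <<'E'
from h import *
im,d=snap('wrist','w5'); print(ctrl.get_obs()['tool_pos']); caps('w5')
P=cloud('wrist','w5',d); m=(P[...,2]>.133)&(P[...,2]<.148)&(P[...,0]<.53)&(P[...,0]>.44)&(abs(P[...,1]-.067)<.04); q=P[m][:,:2].astype(np.float32); print(len(q),cv2.minAreaRect(q))
cv2.imwrite('pics/w5b.png',cv2.resize(im,(800,600),interpolation=cv2.INTER_CUBIC))
E
```

```text
[0.49435803 0.06474895 0.35547151]
[226 273] 0.58 0.021 0.0126 shaker mm [ 49.5 -30.8]
[287 274] 0.5899 0.0809 0.0128 shaker mm [50.5 29.8]
[357 267] 0.5916 0.15 0.0082 shaker mm [42.2 98.5]
457 ((0.47565215826034546, 0.06739097833633423), (0.04037502408027649, 0.012744377367198467), 16.930557250976562)
```

View pics/w5b.png

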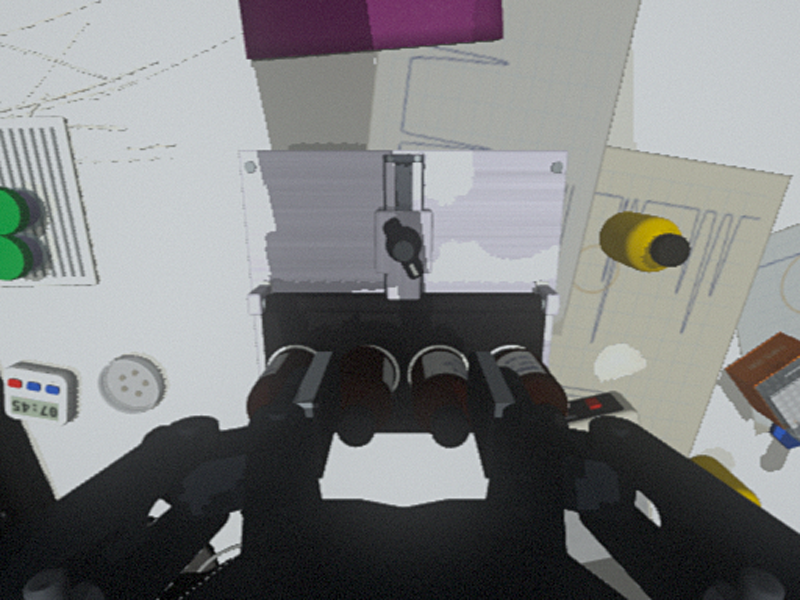

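The last bottle hit something while going down (76 N at z 0.255), so I need a clearer look.

Call:
apply_moves(
  rows=[-0.17,0.07,-0.08,0,0,0,-0.17,0.07,-0.08,0,0,0,-0.17,0.07,-0.08,0,0,0,-0.17,0.07,-0.08,0,0,0,-0.17,0.07,-0.08,0,0,0],
  grip=1,
)

```text
t: 44.35
tool_pos: [0.6011, 0.0915, 0.403]
tool_rot: [-0.227, -3.131, 0.0]
contact_force: [0.2, -0.5, -0.6]
opening: 0.0854
grip_force: 0.0
```

```bash
python3 - <<'E'
from h import *
im,d=snap('wrist','w6'); print(ctrl.get_obs()['tool_pos']); caps('w6'); caps('w6',.198)
cv2.imwrite('pics/w6b.png',cv2.resize(im[60:300,120:460],None,fx=2.3,fy=2.3,interpolation=cv2.INTER_CUBIC))
E
```

```text
[0.60046729 0.09133105 0.40285155]
[189 164] 0.5805 0.0213 0.0125 shaker mm [ 49.9 -30.5]
[305 164] 0.5978 0.1433 0.0124 shaker mm [49.2 92.8]
[135 164] 0.5724 -0.0348 0.0125 shaker mm [ 50.1 -87.2]
[246 165] 0.5899 0.0811 0.0125 shaker mm [50.6 30. ]
[ 80 373] 0.8307 -0.1747 0.0302 shaker mm [ 326.1 -187.9]
```

View pics/w6b.png

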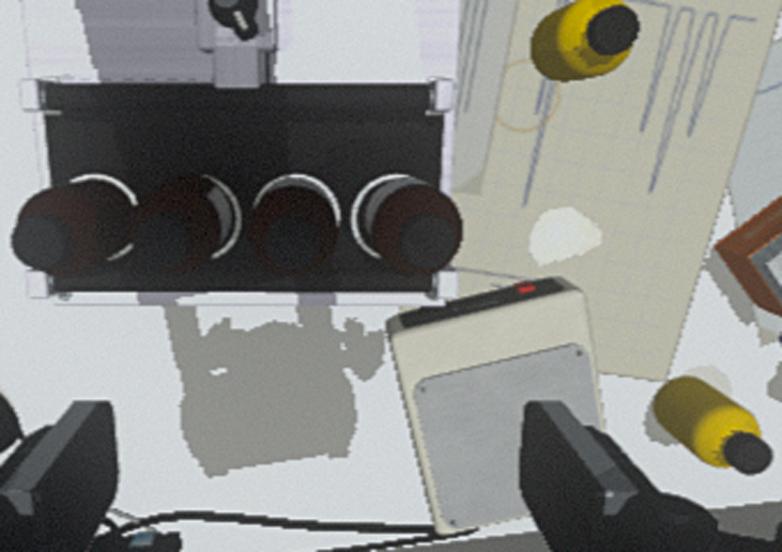

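All four bottles stand upright in front of the rear bar (crop pixels (45,240), (165,235), (290,235), (425,240)). The left-end one sits about 6 mm off its circle along the bar, so I'll grasp it again and shift it.

```bash
python3 - <<'E'
from h import *
P=cloud('wrist','w6',np.load('pics/w6.npz')['d']); print([P[164,u].round(4) for u in(135,189,246,305)])
plan([((.5975,.143,.25),-8.4),((.5975,.143,.228),-8.4)])
E
```

```text
[array([ 0.571 , -0.035 ,  0.1675]), array([0.5791, 0.0217, 0.1685]), array([0.588 , 0.0811, 0.1676]), array([0.5968, 0.1427, 0.169 ])]
[0.0168 0.0846 0.2548] [-0.0003 -0.0015  0.0008] rows 4
[0.0167 0.0846 0.2914] [-0.0003 -0.0015  0.0008] rows 4
```

Call:
apply_moves(
  rows=[0.0168,0.0846,0,0,0,0,0.0168,0.0846,0,0,0,0,0.0168,0.0846,0.08,0,0,0,0.0168,0.0846,0.16,0,0,0,0.0168,0.0846,0.22,0,0,0,0.0168,0.0846,0.255,0,0,0,0.0168,0.0846,0.28,0,0,0,0.0168,0.0846,0.29,0,0,0,0.0168,0.0846,0.29,0,0,0,0.0168,0.0846,0.29,0,0,0],
  grip=0.5,
)

```text
t: 45.4
tool_pos: [0.599, 0.1428, 0.2319]
tool_rot: [0.229, 3.131, 0.001]
contact_force: [0.6, 0.2, 0.3]
opening: 0.0431
grip_force: 0.0
```

Call:
apply_moves(
  rows=[0,0,0,0,0,0,0,0,0,0,0,0,0,0,0,0,0,0,0,0,0,0,0,0,0,0,0,0,0,0,0,0,0,0,0,0],
  grip=0.1,
  grip_force=35,
)

```text
t: 46.0
tool_pos: [0.5992, 0.1429, 0.2322]
tool_rot: [0.228, 3.13, 0.001]
contact_force: [-0.3, -0.5, 6.5]
opening: 0.0225
grip_force: 34.4
```

```bash
python3 - <<'E'
from h import *
print(ctrl.get_obs()['tool_pos'])
plan([((.5970,.1373,.232),-8.4)])
E
```

```text
[0.59922144 0.14292596 0.23219323]
[ 0.0023 -0.0098  0.0003] [0.0005 0.0021 0.0006] rows 1
```

Call:
apply_moves(
  rows=[0,0,-0.005,0,0,0,0,0,-0.005,0,0,0,0,-0.005,-0.005,0,0,0,0,-0.0097,-0.005,0,0,0,0,-0.0097,-0.005,0,0,0,0,-0.0097,-0.005,0,0,0,0,-0.0097,0,0,0,0,0,-0.0097,0.001,0,0,0],
)

```text
t: 46.8
tool_pos: [0.5985, 0.1372, 0.2323]
tool_rot: [0.228, 3.13, 0.001]
contact_force: [-1.7, -0.6, 9.8]
opening: 0.0228
grip_force: 35.2
```

Call:
apply_moves(
  rows=[0,0,0,0,0,0,0,0,0,0,0,0,0,0,0,0,0,0,0,0,-0.04,0,0,0,0,0,-0.12,0,0,0,0,0,-0.2,0,0,0,0,0,-0.28,0,0,0,0,-0.08,-0.28,0,0,0,0,-0.08,-0.28,0,0,0,0,-0.08,-0.28,0,0,0],
  grip=0.5,
)

```text
t: 47.8
tool_pos: [0.5903, 0.0889, 0.397]
tool_rot: [-0.231, -3.132, -0.0]
contact_force: [-0.8, 0.4, -0.7]
opening: 0.0426
grip_force: 0.0
```

```bash
python3 - <<'E'
from h import *
im,d=snap('wrist','w7'); print(ctrl.get_obs()['tool_pos'],ctrl.get_obs()['t']); caps('w7')
E
```

```text
[0.59022292 0.08949626 0.3963174 ] 47.85
[303 173] 0.5959 0.1373 0.0125 shaker mm [48.2 86.5]
[138 175] 0.5726 -0.0349 0.0127 shaker mm [ 50.3 -87.2]
[192 175] 0.5806 0.0214 0.0126 shaker mm [ 50.1 -30.4]
[249 175] 0.5897 0.0811 0.0126 shaker mm [50.3 30. ]
```

```bash
python3 - <<'E'
from h import *
plan([((.476,.067,.30),18.5),((.476,.067,.188),18.5)])
E
```

```text
[ 0.1826 -0.0649  0.1609] [ 0.0004 -0.0011 -0.2988] rows 4
[ 0.1822 -0.0649  0.3475] [ 0.0004 -0.0011 -0.2988] rows 5
```

Call:
apply_moves(
  rows=[0.1826,-0.0649,0.1,0,0,-0.299,0.1826,-0.0649,0.16,0,0,-0.299,0.1826,-0.0649,0.16,0,0,-0.299,0.1826,-0.0649,0.16,0,0,-0.299,0.1826,-0.0649,0.16,0,0,-0.299,0.1826,-0.0649,0.2,0,0,-0.299,0.1826,-0.0649,0.26,0,0,-0.299,0.1826,-0.0649,0.31,0,0,-0.299,0.1826,-0.0649,0.335,0,0,-0.299,0.1826,-0.0649,0.347,0,0,-0.299,0.1826,-0.0649,0.347,0,0,-0.299,0.1826,-0.0649,0.347,0,0,-0.299],
  grip=0.45,
)

```text
t: 49.05
tool_pos: [0.4779, 0.067, 0.1913]
tool_rot: [-0.506, 3.097, -0.001]
contact_force: [0.2, -0.5, 0.1]
opening: 0.0383
grip_force: 0.0
```

Call:
apply_moves(
  rows=[0,0,0,0,0,0,0,0,0,0,0,0,0,0,0,0,0,0,0,0,0,0,0,0,0,0,0,0,0,0,0,0,0,0,0,0,0,0,0,0,0,0],
  grip=0,
  grip_force=60,
)

```text
t: 49.75
tool_pos: [0.4772, 0.0672, 0.1909]
tool_rot: [-0.506, 3.098, 0.001]
contact_force: [-0.8, 1.8, 5.3]
opening: 0.0096
grip_force: 59.9
```

```bash
python3 - <<'E'
from h import *
o=ctrl.get_obs(); R=Ro.from_rotvec(o['tool_rot']).as_matrix(); print(o['tool_pos'],'yaw',np.degrees(np.arctan2(-R[1,0],-R[0,0])))
print(R.T@(np.array([.9893,-.1461,0])*.01)/.6)
E
```

```text
[0.47721096 0.06721833 0.19093034] yaw 18.559054459632655
[-1.48558026e-02 -7.55630641e-03  4.15271816e-05]
```

Call:
apply_moves(
  rows=[-0.006,-0.003,0,0,0,0,-0.012,-0.0061,0,0,0,0,-0.018,-0.0092,0,0,0,0,-0.024,-0.0122,0,0,0,0,-0.03,-0.0153,0,0,0,0,-0.036,-0.0183,0,0,0,0,-0.042,-0.0214,0,0,0,0,-0.048,-0.0244,0,0,0,0,-0.048,-0.0244,0,0,0,0,-0.048,-0.0244,0,0,0,0],
)

```text
t: 50.75
tool_pos: [0.5095, 0.0625, 0.1909]
tool_rot: [-0.506, 3.097, 0.0]
contact_force: [0.3, 2.3, 6.5]
opening: 0.0095
grip_force: 59.8
```

Call:
apply_moves(
  rows=[-0.003,-0.0015,0,0,0,0,-0.003,-0.0015,0,0,0,0,-0.003,-0.0015,0,0,0,0],
)

```text
t: 51.05
tool_pos: [0.5112, 0.0622, 0.1909]
tool_rot: [-0.506, 3.098, 0.0]
contact_force: [-0.4, 1.9, 7.1]
opening: 0.01
grip_force: 60.2
```

Call:
apply_moves(
  rows=[-0.003,-0.0015,0,0,0,0,-0.003,-0.0015,0,0,0,0,-0.003,-0.0015,0,0,0,0],
)

```text
t: 51.35
tool_pos: [0.5129, 0.062, 0.1909]
tool_rot: [-0.506, 3.099, 0.001]
contact_force: [-2.4, 2.4, 7.4]
opening: 0.01
grip_force: 60.3
```

Call:
apply_moves(
  rows=[-0.0015,-0.0008,0,0,0,0,-0.0015,-0.0008,0,0,0,0,-0.0015,-0.0008,0,0,0,0],
)

```text
t: 51.65
tool_pos: [0.5137, 0.0619, 0.1909]
tool_rot: [-0.507, 3.099, 0.001]
contact_force: [-2.5, 3.0, 8.4]
opening: 0.0099
grip_force: 60.4
```

Call:
apply_moves(
  rows=[-0.0015,-0.0008,0,0,0,0,-0.0015,-0.0008,0,0,0,0,-0.0015,-0.0008,0,0,0,0],
)

```text
t: 51.95
tool_pos: [0.5144, 0.0618, 0.1909]
tool_rot: [0.507, -3.1, -0.002]
contact_force: [-4.3, 3.3, 9.1]
opening: 0.0096
grip_force: 60.5
```

Call:
apply_moves(
  rows=[-0.0015,-0.0008,0,0,0,0,-0.0015,-0.0008,0,0,0,0,-0.0015,-0.0008,0,0,0,0],
)

```text
t: 52.25
tool_pos: [0.5152, 0.0616, 0.1909]
tool_rot: [0.507, -3.1, -0.002]
contact_force: [-5.1, 3.6, 9.6]
opening: 0.0101
grip_force: 60.6
```

Call:
apply_moves(
  rows=[-0.0015,-0.0008,0,0,0,0,-0.0015,-0.0008,0,0,0,0,-0.0015,-0.0008,0,0,0,0],
)

```text
t: 52.55
tool_pos: [0.5162, 0.0615, 0.1909]
tool_rot: [0.507, -3.1, -0.002]
contact_force: [-5.2, 2.6, 8.5]
opening: 0.0096
grip_force: 60.6
```

Call:
apply_moves(
  rows=[-0.0015,-0.0008,0,0,0,0,-0.0015,-0.0008,0,0,0,0,-0.0015,-0.0008,0,0,0,0],
)

```text
t: 52.85
tool_pos: [0.5168, 0.0614, 0.1909]
tool_rot: [0.507, -3.098, -0.003]
contact_force: [-8.0, 4.2, 11.3]
opening: 0.0097
grip_force: 60.8
```

Call:
apply_moves(
  rows=[-0.0015,-0.0008,0,0,0,0,-0.0015,-0.0008,0,0,0,0,-0.0015,-0.0008,0,0,0,0],
)

```text
t: 53.15
tool_pos: [0.5171, 0.0614, 0.1909]
tool_rot: [0.506, -3.096, -0.004]
contact_force: [-11.4, 4.0, 14.9]
opening: 0.0095
grip_force: 61.2
```

Call:
apply_moves(
  rows=[-0.0015,-0.0008,0,0,0,0.06,-0.0015,-0.0008,0,0,0,0.14,-0.0015,-0.0008,0,0,0,0.22,-0.0015,-0.0008,0,0,0,0.3,-0.0015,-0.0008,0,0,0,0.38,-0.0015,-0.0008,0,0,0,0.46,-0.0015,-0.0008,0,0,0,0.54,-0.0015,-0.0008,0,0,0,0.62,-0.0015,-0.0008,0,0,0,0.7,-0.0015,-0.0008,0,0,0,0.78,-0.0015,-0.0008,0,0,0,0.84,-0.0015,-0.0008,0,0,0,0.9,-0.0015,-0.0008,0,0,0,0.9,-0.0015,-0.0008,0,0,0,0.9],
)

```text
t: 54.55
tool_pos: [0.5172, 0.0608, 0.1909]
tool_rot: [-1.624, -2.68, 0.007]
contact_force: [-15.9, 2.3, 17.4]
opening: 0.0096
grip_force: 61.7
```

```bash
python3 - <<'E'
from h import *
o=ctrl.get_obs(); R=Ro.from_rotvec(o['tool_rot']).as_matrix(); print(o['tool_pos'],'knob',np.arctan2(-R[1,0],-R[0,0])+np.radians(8.4),o['wrist_torque'],o['contact_force'])
E
```

```text
[0.51715803 0.06078861 0.19091908] knob -0.9430884021961403 [ 0.21526687  2.59723162 -0.08288176] [-15.87590192   2.30264935  17.37702447]
```

Call:
apply_moves(
  rows=[0,0,0,0,0,0,0,0,0,0,0,0,0,0,0,0,0,0,0,0,-0.05,0,0,0,0,0,-0.12,0,0,0,0,0,-0.2,0,0,0,0,0,-0.28,0,0,0,0,0,-0.35,0,0,0,0,0,-0.35,0,0,-0.3,0,0,-0.35,0,0,-0.6,0,0,-0.35,0,0,-0.6,0,0,-0.35,0,0,-0.6,0,0,-0.35,0,0,-0.6,0,0,-0.35,0,0,-0.6,0,0,-0.35,0,0,-0.6,0,0,-0.35,0,0,-0.6],
  grip=0.5,
)

```text
t: 56.15
tool_pos: [0.5195, 0.0603, 0.3988]
tool_rot: [-0.232, -3.132, 0.0]
contact_force: [-0.4, -0.1, -0.5]
opening: 0.0427
grip_force: 0.0
```

Call:
apply_moves(
  rows=[-0.12,0,0,0,0,0,-0.12,0,0,0,0,0,-0.12,0,0,0,0,0,-0.12,0,0,0,0,0,-0.12,0,0,0,0,0],
  grip=1,
)

```text
t: 56.65
tool_pos: [0.5901, 0.05, 0.3994]
tool_rot: [-0.232, -3.133, -0.0]
contact_force: [0.4, -0.7, -0.2]
opening: 0.085
grip_force: 0.0
```

```bash
python3 - <<'E'
from h import *
im,d=snap('wrist','w8'); o=ctrl.get_obs(); print(o['tool_pos'],o['t']); caps('w8'); pots('wrist','w8',.037)
P=cloud('wrist','w8',d); m=(P[...,2]>.133)&(P[...,2]<.148)&(P[...,0]<.555)&(P[...,0]>.48)&(abs(P[...,1]-.06)<.03); q=P[m][:,:2].astype(np.float32); print(len(q),cv2.minAreaRect(q))
cv2.imwrite('pics/w8b.png',cv2.resize(im,(800,600),interpolation=cv2.INTER_CUBIC))
E
```

```text
[0.59005744 0.05006466 0.39959513] 56.7
[175 172] 0.5747 -0.0348 0.0127 shaker mm [ 52.4 -86.9]
[340 172] 0.6008 0.1377 0.0126 shaker mm [53.  87.6]
[229 173] 0.585 0.0206 0.0124 shaker mm [ 54.5 -30.6]
[286 173] 0.5939 0.08 0.0125 shaker mm [54.6 29.6]
[ 80 380] 0.8274 -0.219 0.0342 shaker mm [ 329.3 -232.2]
pot 12 74 [ 0.4296 -0.2678] [ 0.43   -0.2687  0.0368]
390 ((0.514906108379364, 0.061758868396282196), (0.012039468623697758, 0.03961692005395889), 29.572505950927734)
```

View pics/w8b.png

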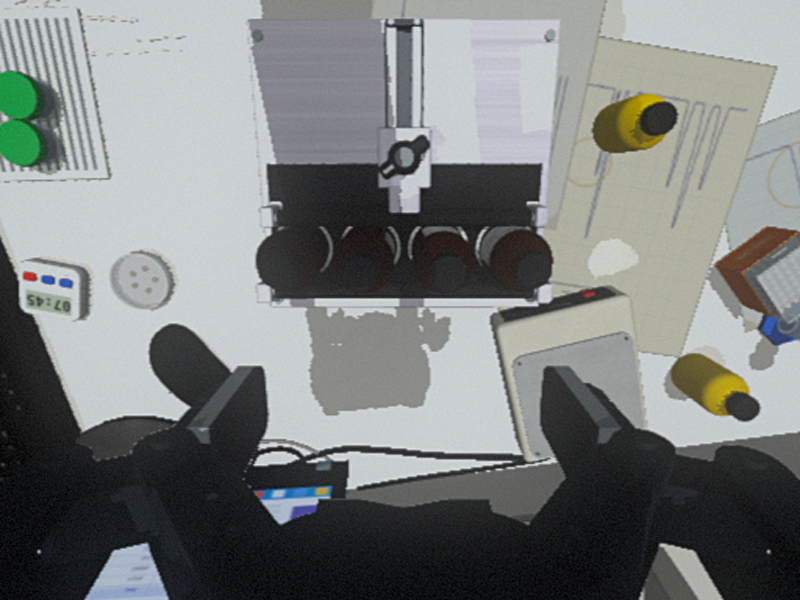

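```bash
python3 - <<'E'
from h import *
C=np.array([.5855,.0514])-.0505*np.array([.9893,-.1461])
for f in('w1','w2','w6','w8'):
    im=cv2.imread('pics/'+f+'.png').max(2); P=cloud('wrist',f,np.load('pics/'+f+'.npz')['d'])
    e=P[...,:2]-C; X=1000*(e@[.9893,-.1461]); Y=1000*(e@[.1461,.9893]); Z=P[...,2]
    for s in(-1,1):
        m=(abs(Z-.112)<.0025)&(abs(Y*s-112)<14)&(abs(X)<100)&(im>60); x=X[m]
        h,b=np.histogram(x,np.arange(-60,100,2)); print(f,s,[(int(k),int(c)) for k,c in zip(b,h) if c>2])
P=cloud('wrist','w8',np.load('pics/w8.npz')['d'])
for u,v in((175,172),(229,173),(286,173),(340,172)):
    q=P[v-7:v+8,u-7:u+8].reshape(-1,3); q=q[abs(q[:,2]-.168)<.006]; A=np.c_[q[:,:2]-q[:,:2].mean(0),np.ones(len(q))]; k=np.linalg.lstsq(A,q[:,2],rcond=None)[0]; print(len(q),'slope deg',np.degrees(k[:2]).round(2),'z',k[2].round(4))
im,d=snap('side','s1'); cv2.imwrite('pics/s1b.png',cv2.resize(im[140:260,150:310],None,fx=5,fy=5,interpolation=cv2.INTER_CUBIC))
E
```

```text
w1 -1 [(18, 9), (20, 15), (22, 16), (24, 12), (26, 16), (28, 18), (30, 14), (32, 12)]
w1 1 [(18, 6), (20, 16), (22, 13), (24, 16), (26, 12), (28, 13), (30, 16), (32, 9), (34, 6)]
w2 -1 [(-26, 6), (-24, 21), (-22, 15), (-20, 20), (-18, 16), (-16, 22), (-14, 19), (-12, 14), (-10, 4)]
w2 1 [(-26, 9), (-24, 19), (-22, 19), (-20, 20), (-18, 17), (-16, 17), (-14, 18), (-12, 17), (-10, 9)]
w6 -1 [(-26, 7), (-24, 8), (-22, 17), (-20, 17), (-18, 19), (-16, 19), (-14, 9), (-12, 18), (-10, 8), (76, 11), (78, 16), (80, 18), (82, 26), (84, 16), (86, 17), (88, 13), (90, 11)]
w6 1 [(-26, 6), (-24, 16), (-22, 8), (-20, 16), (-18, 18), (-16, 19), (-14, 18), (-12, 9), (-10, 7), (76, 12), (78, 15), (80, 16), (82, 14), (84, 15), (86, 16), (88, 14), (90, 14)]
w8 -1 [(14, 5), (16, 16), (18, 16), (20, 10), (22, 21), (24, 20), (26, 11), (28, 16), (30, 6), (76, 7), (78, 16), (80, 12), (82, 21), (84, 16), (86, 16), (88, 14), (90, 14)]
w8 1 [(14, 7), (16, 16), (18, 12), (20, 14), (22, 18), (24, 10), (26, 14), (28, 16), (76, 8), (78, 14), (80, 15), (82, 19), (84, 13), (86, 19), (88, 12), (90, 13)]
224 slope deg [ 0.6  -0.54] z 0.1682
224 slope deg [-0.17  0.75] z 0.1683
225 slope deg [-1.63 -1.77] z 0.1683
223 slope deg [-0.21 -2.02] z 0.1684
```

View pics/s1b.png

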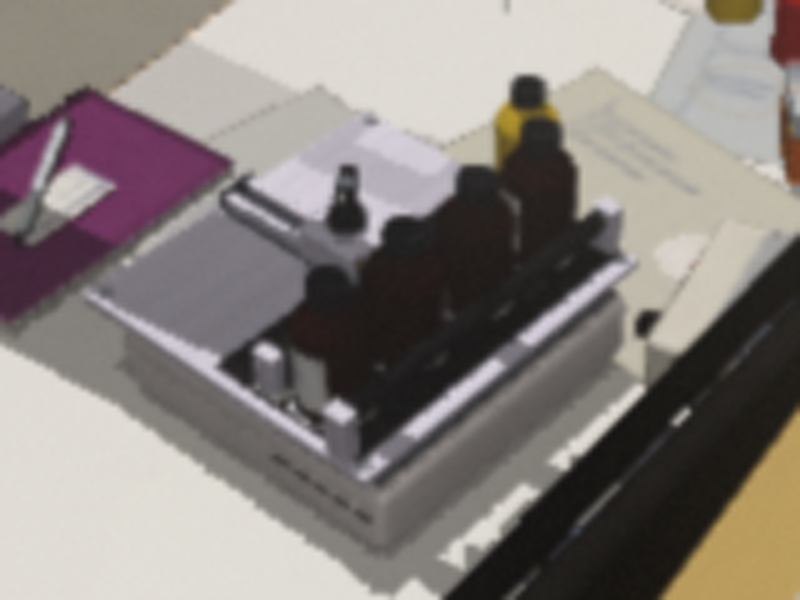

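```bash
python3 - <<'E'
from h import *
C=np.array([.5855,.0514])-.0505*np.array([.9893,-.1461]); ex=np.array([.9893,-.1461]); ey=np.array([.1461,.9893])
for f in('w6','w7','w8'):
    P=cloud('wrist',f,np.load('pics/'+f+'.npz')['d']); c=cam('wrist',f)
    m=(abs(P[...,2]-.168)<.004).astype(np.uint8); n,l,st,ce=cv2.connectedComponentsWithStats(m)
    for i in range(1,n):
        if 60<st[i,4]<900 and ce[i][1]<250:
            e=ray(c,*ce[i],.168)[:2]-C; X=1000*(P[l==i][:,:2]-C)@ex
            print(f,st[i],'ray',(1000*np.array([e@ex,e@ey])).round(1),'x range',np.percentile(X,[1,50,99]).round(1))
    # front outline of bottles low: body points between bars z .115-.14, max/min X
    Y=1000*((P[...,:2]-C)@ey); X=1000*((P[...,:2]-C)@ex)
    for y in(-87,-30,30,87):
        k=(abs(Y-y)<3)&(P[...,2]>.116)&(P[...,2]<.138)&(X>10)&(X<70); print('  body front x',y,k.sum(),np.percentile(X[k],[5,25,50]).round(1) if k.sum()>5 else None)
E
```

```text
w6 [178 153  24  24 428] ray [ 49.5 -30.2] x range [38.2 49.6 61.7]
w6 [294 153  24  24 427] ray [49.  92.6] x range [38.  48.7 60.4]
w6 [124 154  25  23 444] ray [ 49.7 -86.6] x range [38.2 49.8 61.7]
w6 [235 154  23  24 419] ray [49.9 30. ] x range [38.9 49.7 61.6]
  body front x -87 11 [27.9 28.  28.1]
  body front x -30 16 [26.3 26.4 26.5]
  body front x 30 13 [27.3 27.4 27.4]
  body front x 87 13 [27.1 27.3 27.7]
w7 [292 162  24  24 428] ray [47.8 86.3] x range [36.6 48.  59.9]
w7 [127 164  24  24 443] ray [ 49.7 -86.6] x range [38.4 49.7 61.6]
w7 [181 164  24  24 436] ray [ 49.4 -30.1] x range [38.2 49.2 61.2]
w7 [238 165  24  23 425] ray [50.1 29.9] x range [38.8 50.2 62. ]
  body front x -87 16 [27.9 28.1 28.2]
  body front x -30 17 [26.3 26.5 26.6]
  body front x 30 19 [27.3 27.5 27.6]
  body front x 87 15 [25.8 26.  26.1]
w8 [164 161  24  23 432] ray [ 52.1 -86.4] x range [40.7 52.  63.9]
w8 [329 161  24  24 433] ray [52.5 87. ] x range [41.1 52.3 64.1]
w8 [218 163  23  23 424] ray [ 54.2 -30.5] x range [43.  54.1 66.2]
w8 [275 163  23  23 425] ray [54.3 29.4] x range [43.  54.2 66.1]
  body front x -87 14 [30.3 30.4 30.6]
  body front x -30 17 [31.  31.1 31.2]
  body front x 30 17 [30.8 31.  31.1]
  body front x 87 16 [30.1 30.2 30.2]
```

```bash
python3 - <<'E'
from h import *
snap('top','t2'); pots('top','t2',.037)
E
```

```text
pot 365 252 [ 0.4298 -0.2726] [ 0.4317 -0.272   0.0356]
```

```bash
python3 - <<'E'
from h import *
for n,f in(('top','t2'),('wrist','w5'),('wrist','w8')):
    im=cv2.imread('pics/'+f+'.png'); c=cam(n,f); g=cv2.inRange(cv2.cvtColor(im,cv2.COLOR_BGR2HSV),(40,80,30),(85,255,255))
    P=cloud(n,f,np.load('pics/'+f+'.npz')['d'])
    k,l,st,ce=cv2.connectedComponentsWithStats(g)
    for i in range(1,k):
        if st[i,4]>20: print(f,st[i],ray(c,*ce[i],.037).round(4), np.percentile(P[l==i][:,2],[5,50,95]).round(3))
E
```

```text
t2 [73 85 19 11 80] [1.0089 0.8275 0.037 ] [0.128 0.172 0.193]
t2 [359 242  14  21 188] [ 0.4308 -0.2726  0.037 ] [0.029 0.035 0.041]
w5 [  0 120  21  59 961] [ 0.4327 -0.2609  0.037 ] [0.028 0.036 0.038]
w8 [   0   45   31   62 1494] [ 0.4312 -0.268   0.037 ] [0.029 0.037 0.038]
```

```bash
python3 - <<'E'
import cv2
im=cv2.imread('pics/t2.png'); cv2.imwrite('pics/t2b.png',cv2.resize(im[200:300,320:420],None,fx=5,fy=5,interpolation=cv2.INTER_CUBIC))
E
```

```text
(no output)
```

View pics/t2b.png

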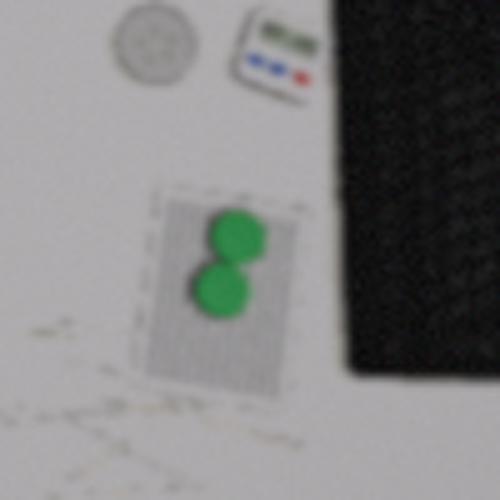

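Both pots are upright and fully on the mat, at crop pixels (237,237) and (220,290). One has been nudged about 3 cm but is still well inside the mat. The petri dish and timer haven't moved, so I'm handing in.

```bash
python3 -c "
from station import ctrl
print(ctrl.finish_job())"
```

```text
the job is handed in; nothing more can be done
None
```

The job is handed in, with no verdict shown: both pots stand on the mat, and the four brown bottles are on their circles, held between the bars with the knob tight (about -0.94 rad). The fourth bottle hit something at rear-bar height as I set it down (76 N at the wrist), so I re-gripped it and moved it onto its circle.

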